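Stow the craft kit, break the lid stay and shut the chest

TASK

Put the craft table away. Push the open drawer fully home so that the interlock frees the other one, open that, lay the stapler in it and shut it fully again; stand every craft pot upright in the chest, before or after; leave the plant, the cup and the tape alone. Last of all, when everything is stowed, break the lid stay by pressing its red knuckle knob and lower the lid gently until it is fully shut.

Things in the scene. Friction and masses are not known exactly. Their poses are not given: they have to be found in the camera images.
- chest: Plywood supply chest, open at the top, 236 x 210 mm outside (x, y of its own frame), 140 mm high; fixed. Origin at the centre of its underside. Walls 10 mm thick, inside 216 x 190 mm; inner floor 75 mm above the table. The lid's hinge runs along the top edge of its -y side; the folding stay is on the outside of its +x end.
- chest_in (a point): Centre of the chest's inner floor, 75 mm above the table; axes as the chest.
- lid (a joint): Lid angle. 0 = standing open as it starts, leaning back 100 degrees from shut; grows as it closes; 1.745 = fully shut, flat on the rim. The hinge is stiff (0.7 N m of friction): the lid, 0.5 kg, stays at any angle where it is left, but the stay stops it closing until its knuckle is broken.
- lid_hinge (a point): Middle of the lid's hinge line, at the top of the chest's -y side, 140 mm above the table. The lid is a plywood board 236 mm along the hinge, reaching 210 mm from the hinge, 10 mm thick; its inner face passes through the hinge line, its outer face (teal panel) is the one on top when shut.
- lid_edge (a point): Middle of the lid's free edge, on its outer face, 210 mm from the hinge. A small steel lip, for looks only, hangs from that edge.
- stay_knob (a point): Point on the axis of the red knob on the stay's knuckle, outside the chest's +x end: a round bar 16 mm in diameter, 50 mm long, sticking out level along chest +x; the point is 45 mm outside the chest wall, 16 mm from its free end. Locked, it lies 70 mm in chest +y from the hinge line and 55 mm above it. Press it down and towards the hinge side (square to the stay) with a few newtons to break the lock; 35 mm of travel is plenty.
- stay_pivot (a point): Lower pivot of the stay, on the chest's +x end, 150 mm in chest +y from the hinge line and 10 mm below it. The stay is two equal steel links (103 mm) from here by the knuckle up to the lid's edge, pinned there 110 mm from the hinge; locked, they stand almost straight, 4 degrees over centre upward. Once broken, the knob folds down along the outside of the chest end as the lid is lowered.
- knuckle (a joint): Bend of the stay's knuckle from its lock: 0 = locked, grows as it folds, above 0.4 clearly broken, about 2.9 with the lid shut. Breaking it pulls the lid a little way down.
- unit: Low white unit with two drawers side by side, 200 x 268 mm, 100 mm high, fixed to the table; origin at the centre of its underside; the drawers slide out along its -x, towards the robot. An interlock in its partition lets only one drawer be out at a time: while the left drawer is more than about 2 mm out, the right one is locked.
- drawer_left (a joint): Yellow-fronted drawer on the unit's +y side: m pulled out, 0 = fully home (hard stop), 0.165 = fully out. Friction 1 N; stays where left. Starts open.
- drawer_right (a joint): Lilac-fronted drawer on the unit's -y side: m pulled out, 0 = fully home (hard stop), 0.165 = fully out. Friction 1 N. Starts shut and locked by the interlock; empty.
- drawer_left_handle (a point): Middle of the left drawer's bar handle: a level bar 70 mm long along the unit's y, about 10 mm thick, 35 mm in front of the drawer front, 72 mm above the table.
- drawer_right_handle (a point): Middle of the right drawer's bar handle, of the same kind.
- drawer_right_in (a point): Centre of the right drawer's inner floor, 13 mm above the table; moves with the drawer; axes as the unit. Inside 162 x 102 mm (x, y), side walls 56 mm above the inner floor. With the drawer out 0.155 m its inside is uncovered from 81 mm ahead (-x) to 59 mm behind (+x) of this point.
- stapler_center (a point): Desk stapler with a blue top, 120 mm long (its own x), 32 mm wide (y), 46 mm high, 0.15 to 0.31 kg; the point is its centre, 23 mm above its underside. Upper body 26 to 30 mm wide.
- pot1_center (a point): Lidded craft pot, pink with a white cap, round, 60 mm in diameter, 50 mm high, 0.11 to 0.22 kg; the point is its centre, half-way up; z along its axis. May be absent.
- pot2_center (a point): Lidded craft pot, yellow with a white cap, round, 60 mm in diameter, 50 mm high, 0.11 to 0.22 kg; the point is its centre, half-way up; z along its axis. May be absent.
- pot3_center (a point): Lidded craft pot, teal with a white cap, round, 60 mm in diameter, 50 mm high, 0.11 to 0.22 kg; the point is its centre, half-way up; z along its axis. May be absent.
- pot4_center (a point): Lidded craft pot, lilac with a white cap, round, 60 mm in diameter, 50 mm high, 0.11 to 0.22 kg; the point is its centre, half-way up; z along its axis. May be absent.
- plant: Snake plant in a white pot, 84 mm in diameter, 170 mm high; leave alone. Origin at the centre of its underside.
- cup: Clear plastic cup, 80 mm in diameter, 100 mm high; leave alone. Origin at the centre of its underside.
- tape: Roll of tape lying on top of the drawer unit, 100 mm in diameter, 25 mm high; leave alone. Origin at the centre of its underside.
Not all that is in view belongs to the job. Leave any black look-alike of the part that bears pot4_center alone. Leave any black look-alike of the part that bears pot1_center alone.

How it is judged:
By the outcome, as a careful person would: the job done as asked, in the order asked, and still so for the second after the job is handed in, with the robot touching nothing.
Of pot1, pot2, pot3, pot4 only 2 to 4 are there at a start; the rules pass over those that are not, and their reading is None.
At some moment in a run one of pot1, pot2, pot3, pot4 may be knocked a few centimetres aside while the robot is not near it.
It also fails if it takes over 210 s, if anything falls off the work surface, if the arm or the gripper's body presses on something with over 40 N, if the wrist force passes 120 N, or if a joint passes its speed limit or range.

ROBOT

A 6-joint arm with a two-finger parallel gripper is mounted at the origin on the work surface. World frame = base frame: x ahead of the robot, y to its left, z up, the work surface at z = 0. Lengths are in m, angles in rad, forces in N, time in s.
With the tool pointing down it reaches from about 0.375 to 0.825 m from the base axis. Payload 5.5 kg.
Tool frame: the origin (TCP) lies midway between the tips of the shut fingers; the grasp point (between the pads) lies 19 mm behind it (robot.grip_depth is the distance from the TCP to the grasp point, in m); x points along the fingers, y is the direction in which the jaws open and shut, and the axes are right-handed (so a half turn about x gives the same grasp; the last joint's range is limited). The gripper opens to 85 mm and grips with 20 to 120 N. Pads are 22 mm wide; open, the fingers measure 114 mm over their backs; the gripper's body (76 mm by 85 mm) begins 54 mm behind the grasp point. The pads swing forward as they close: fully open they stand 13 mm farther back than shut.
Start: joints at [1.24, 0.314, -0.047, 1.21, 0, 1.571], TCP at [0.195, 0.567, 0.231] pointing down, gripper open.
Joint ranges: [-2.67, 2.67], [-0.69, 1.73], [-1.03, 1.25], [-2.08, 2.16], [-1.42, 1.45], [-3.14, 3.14]. Speed limits (rad/s): [2.39, 2.39, 3.01, 3.14, 3.14, 3.14].

INTERFACE

Orientations are given as [roll, pitch, yaw] about the fixed x, y, z axes, in that order (R = Rz(yaw) Ry(pitch) Rx(roll)).
In Python, from bench import robot, get_image, camera_params, models gives the robot as it stands.
- The arm moves only by the tool apply_moves, never from a script. Its argument "rows" is a list of rows, each a list of 3 entries, a list of its own where there are three numbers: the opening, from 0 (shut) to 1 (fully open), then the shift along the tool's x, y, z in m, then the turn, a rotation vector about the tool's x, y, z in rad. A call has 1 to 8 rows; each row shifts and turns the pose as measured when the row begins, along the tool's axes as they then stand; what a row does not reach is not made up. A row lasts 1/8 s, in which the tool goes at most 62.5 mm and 10.7 degrees, less where a joint would pass 70% of its speed; a pose out of reach is approached as far as the arm can. A call with a gripper value outside its range is refused whole. The fingers move at their own pace and stop on an object; the grip force is fixed at half the most. Time passes only in rows, so rows that do not move let the fingers close. It gives the time, the measured TCP pose, the force and the opening at its end, in the units of the state.
- robot.observe(): the state, without advancing time (a new reading comes with each control period).
- get_image(name): name is "scene" or "top" or "wrist"; returns (picture, depth): 400x640x3 uint8, red, green, blue; 400x640 float32, m along the optical axis (not along the pixel's ray), 0 where there is no reading.
- camera_params(name): a dict with "K" (3x3 intrinsics, pixels), "world_from_camera" (4x4, takes a point from camera to world coordinates). Camera axes: x right, y up, looking along -z (the intrinsics and any distortion apply to the point x, -y, -z); pixel columns grow to the right and rows downward; lengths in m; the calibration is good to about 2 mm. A picture is of the moment at which its call begins: read the wrist's pose just before it. camera_params takes no time and is no camera call; for the wrist camera it gives the pose at the moment of the call.
- robot.finish_job(): hands the job in, once; it reports no verdict.
Trained networks look in the newest picture that a camera, given by its name, has taken for a name from the list of things; names that differ only in an ending like _2 or _b are one class to them, and where a whole thing is asked for, a point or a joint stands for the part that bears it (a point fixed in the world has none). Each returns a list of dicts, best first, with "score" (0 to 1); they miss things now and then, are a little off and sometimes report something else, mostly with a low value. They report only what shows in the picture. A call takes as long as a camera call. They do not tell look-alikes from the thing itself.
- models.find_in(camera, query): "point" ([x, y, z] in m, in the coordinates of the camera as it stood for that picture, good to about 4 mm: the middle of the surface that is visible of it).
- models.silhouettes(camera, query): "mask" (400x640 bool, what is visible of it).
- models.spot_point(camera, query): "point" ([x, y, z] in m, in the coordinates of the camera as it stood for that picture, good to about 4 mm: a listed point, or the origin of a listed thing).
The state is a dict: "time": time; "joints": joint angles; "joint_velocities": joint speeds; "joint_efforts": joint torques, N m; "tcp_pos": TCP position; "tool_rot": TCP orientation; "wrist_force": force on the tool from outside, world axes, zero at the start; "wrist_torque": the same for the moment, N m; "grip_width": opening from 0.0 (shut) to 1.0 (fully open).
Only numpy, scipy, OpenCV 4.12 (cv2) and the standard library are available. Lean on these libraries where they do the work, as an engineer would, in place of code of your own. Each camera call takes 0.05 s, during which the arm holds its last target.

## Working session

There is one attempt and no reset: what is moved stays moved. The work goes in short steps, Python scripts to look and compute and a tool call to move; the robot and the scene stay as the last step left them, time stands still between calls to the robot, and variables do not carry over. Pictures are saved under pics/ and viewed, and the job is handed in when it is done.

Besides the shell and the picture viewer there is one more tool, called as a command line: name --argument value ..., lists and objects as JSON in quotes. apply_moves: Moves the arm, as the interface text tells. Its arguments: {"type":"object","properties":{"rows":{"type":"array"}},"required":["rows"]}

```bash
ls -la; mkdir -p pics
python3 - <<'E'
from bench import robot, get_image, camera_params, models
import cv2
print(robot.observe())
for n in ("scene","top","wrist"):
    im,d=get_image(n); cv2.imwrite(f"pics/a_{n}.png",im[:,:,::-1])
    p=camera_params(n); print(n,p)
E
```

```text
total 12
drwxr-xr-x  3 agent agent 4096 Dec  7 14:43 .
drwxr-xr-x 23 root  root  4096 Dec  7 14:43 ..
drwxr-xr-x  2 agent agent 4096 Dec  7 14:43 pics
{'time': 0.0, 'joints': array([ 1.24000157e+00,  3.14202066e-01, -4.80935628e-02,  1.21022700e+00,
        1.97589125e-05,  1.57082882e+00]), 'joint_velocities': array([-4.65963442e-04, -2.75666758e-04, -2.20095613e-04,  8.22778382e-04,
       -1.40340825e-03,  3.01553099e-06]), 'joint_efforts': array([ 2.37543245e-03, -5.39591503e+01,  3.39748156e+01,  1.92348211e-02,
        1.79238023e-04,  1.75428930e-06]), 'tcp_pos': array([0.19467622, 0.56690653, 0.2304426 ]), 'tool_rot': array([-1.5822091 ,  1.56906991, -1.91303637]), 'wrist_force': array([ 0.05773141,  0.96731239, -0.26409539]), 'wrist_torque': array([-0.02298712, -0.01729217, -0.01739354]), 'grip_width': 0.9986397385541786}
scene {'K': array([[438.93624835,   0.        , 315.51230852],
       [  0.        , 438.93624835, 197.88034744],
       [  0.        ,   0.        ,   1.        ]]), 'world_from_camera': array([[-0.56013406, -0.49899428,  0.66125226,  1.53847727],
       [
[... 438 characters left out ...]
866e-01],
       [-9.99994991e-01,  2.77655557e-03, -1.51975075e-03,
        -1.90883251e-02],
       [-1.28358927e-03,  8.31614433e-02,  9.96535261e-01,
         2.01015811e+00],
       [ 0.00000000e+00,  0.00000000e+00,  0.00000000e+00,
         1.00000000e+00]])}
wrist {'K': array([[311.59556602,   0.        , 320.26945993],
       [  0.        , 311.59556602, 196.52104974],
       [  0.        ,   0.        ,   1.        ]]), 'world_from_camera': array([[ 0.32535283, -0.9098782 , -0.25742417,  0.12915453],
       [ 0.94559091,  0.31253562,  0.09043957,  0.58881804],
       [-0.00183477, -0.27284272,  0.9620569 ,  0.37253389],
       [ 0.        ,  0.        ,  0.        ,  1.        ]])}
```

View pics/a_scene.png

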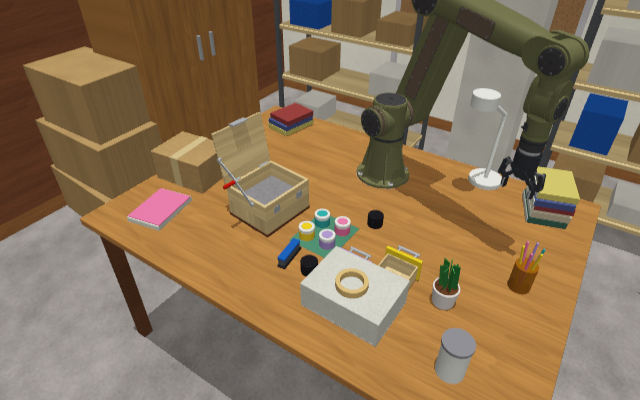

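View pics/a_top.png

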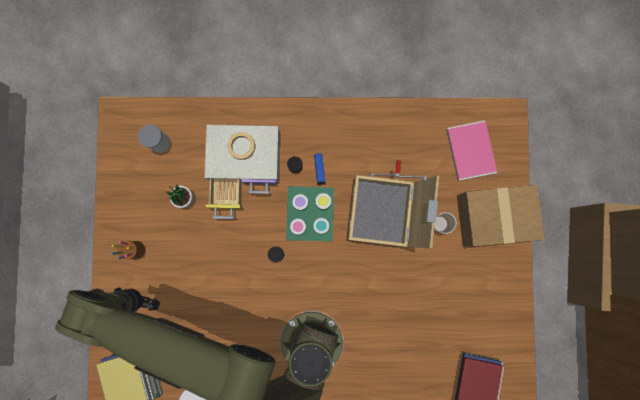

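View pics/a_wrist.png

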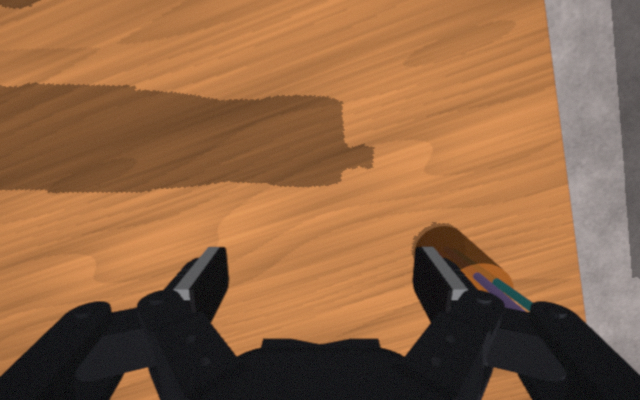

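```bash
cat > h.py <<'E'
from bench import robot, get_image, camera_params, models
import numpy as np, cv2
from scipy.spatial.transform import Rotation as R
def look(cam,name=None):
    P=camera_params(cam); im,d=get_image(cam)
    if name: cv2.imwrite(f"pics/{name}.png",im[:,:,::-1])
    return im,d,P
def tow(P,p):
    T=P["world_from_camera"]; return T[:3,:3]@np.array(p)+T[:3,3]
def pix2w(P,u,v,dep):
    K=P["K"]; c=np.array([(u-K[0,2])/K[0,0]*dep,-(v-K[1,2])/K[1,1]*dep,-dep]); return tow(P,c)
def w2pix(P,w):
    T=P["world_from_camera"];K=P["K"]; c=T[:3,:3].T@(np.array(w)-T[:3,3]); return K[0,0]*c[0]/-c[2]+K[0,2], K[1,1]*-c[1]/-c[2]+K[1,2]
def spot(cam,P,q,n=2):
    return [(round(r["score"],2),np.round(tow(P,r["point"]),3)) for r in models.spot_point(cam,q)[:n]]
def toolrot():
    s=robot.observe(); return R.from_euler("xyz",s["tool_rot"]).as_matrix(), s
def rel(target_pos, Rt=None):
    """shift in tool axes and rotvec to reach target TCP pos / rotation"""
    Rm,s=toolrot()
    d=Rm.T@(np.array(target_pos)-s["tcp_pos"])
    rv=R.from_matrix(Rm.T@Rt).as_rotvec() if Rt is not None else np.zeros(3)
    return np.round(d,4),np.round(rv,3)
E
python3 - <<'E'
from h import *
for cam in ("top","scene"):
    im,d,P=look(cam)
    for q in "chest lid_hinge lid_edge stay_knob stay_pivot unit drawer_left_handle drawer_right_handle drawer_right_in stapler_center pot1_center pot2_center pot3_center pot4_center plant cup tape".split():
        print(cam,q,spot(cam,P,q,3))
print(robot.observe()["time"])
E
```

```text
top chest [(0.55, array([ 0.494, -0.257, -0.006]))]
top lid_hinge [(0.94, array([ 0.484, -0.357,  0.14 ]))]
top lid_edge [(0.79, array([ 0.478, -0.403,  0.344]))]
top stay_knob [(0.6, array([ 0.65 , -0.304,  0.194]))]
top stay_pivot [(0.58, array([ 0.624, -0.223,  0.125]))]
top unit [(0.86, array([ 0.714,  0.259, -0.001]))]
top drawer_left_handle [(0.63, array([0.473, 0.33 , 0.071])), (0.41, array([ 0.494, -0.254,  0.072])), (0.17, array([ 0.551,  0.493, -0.005]))]
top drawer_right_handle [(0.55, array([0.57 , 0.204, 0.068]))]
top drawer_right_in []
top stapler_center [(0.67, array([ 0.663, -0.033,  0.021]))]
top pot1_center [(0.62, array([0.332, 0.136, 0.024])), (0.55, array([0.739, 0.266, 0.099])), (0.48, array([0.439, 0.052, 0.025]))]
top pot2_center [(0.66, array([ 0.536, -0.041,  0.027])), (0.54, array([ 0.483, -0.36 ,  0.138]))]
top pot3_center [(0.6, array([ 0.442, -0.039,  0.025]))]
top pot4_center [(0.77, array([0.682, 0.06 , 0.023])), (0.52, array([0.536, 0.04 , 0.022]))]
top plant [(0.56, array([ 0.552,  0.495, -0.003]))]
top cup [(0.79, array([ 0.452, -0.498,  0.005]))]
t
[... 801 characters left out ...]
y([0.57 , 0.198, 0.076])), (0.51, array([ 0.628, -0.222,  0.132]))]
scene drawer_right_in []
scene stapler_center [(0.73, array([ 0.661, -0.031,  0.025]))]
scene pot1_center [(0.69, array([0.335, 0.136, 0.029])), (0.54, array([0.435, 0.048, 0.029]))]
scene pot2_center [(0.58, array([ 0.5  , -0.255,  0.074]))]
scene pot3_center [(0.73, array([ 0.448, -0.039,  0.023]))]
scene pot4_center [(0.77, array([0.532, 0.043, 0.028])), (0.58, array([0.472, 0.334, 0.072])), (0.28, array([0.569, 0.196, 0.074]))]
scene plant [(0.9, array([0.551, 0.493, 0.005])), (0.29, array([0.437, 0.048, 0.025]))]
scene cup []
scene tape [(0.96, array([0.737, 0.263, 0.1  ])), (0.49, array([ 0.537, -0.044,  0.028]))]
1.95
```

```bash
cat >> h.py <<'E'
def cloud(P,d):
    K=P["K"];v,u=np.mgrid[0:d.shape[0],0:d.shape[1]]
    c=np.stack([(u-K[0,2])/K[0,0]*d,-(v-K[1,2])/K[1,1]*d,-d],-1)
    T=P["world_from_camera"]; W=c@T[:3,:3].T+T[:3,3]; W[d<=0]=np.nan; return W
def rect(W,m):
    p=W[m][:,:2]; p=p[np.isfinite(p).all(1)]
    return cv2.minAreaRect((p*1000).astype(np.float32))
E
python3 - <<'E'
from h import *
im,d,P=look("top"); W=cloud(P,d)
z=W[...,2]
box=lambda x0,x1,y0,y1:(W[...,0]>x0)&(W[...,0]<x1)&(W[...,1]>y0)&(W[...,1]<y1)
m=box(.55,.9,.1,.42)&(abs(z-.1)<.008); print("unit top",rect(W,m),m.sum())
m=box(.55,.8,-.1,.02)&(z>.03)&(z<.06); print("stapler",rect(W,m),m.sum(), np.nanmean(W[m],0))
m=box(.35,.65,-.39,-.1)&(abs(z-.14)<.008); print("rim",rect(W,m))
m=box(.35,.65,-.39,-.1)&(abs(z-.075)<.008); print("floor",rect(W,m))
for q in("stapler_center",):
    for r in models.silhouettes("top",q)[:1]:
        print(q,r["score"],rect(W,r["mask"]&(z>.01)),r["mask"].sum())
for y0,y1 in((.1,.26),(.27,.4)):
    m=box(.4,.62,y0,y1)&(z>.06)&(z<.085); print("front/handle",np.round(np.nanmin(W[m],0),3),np.round(np.nanmax(W[m],0),3))
for nme,c in dict(p1=(.437,.05),p2=(.537,-.043),p3=(.445,-.039),p4=(.534,.0415)).items():
    m=box(c[0]-.04,c[0]+.04,c[1]-.04,c[1]+.04)&(abs(z-.05)<.008); r=rect(W,m); print(nme,r,np.nanmean(z[m]))
E
```

```text
unit top ((710.585693359375, 261.15863037109375), (269.11578369140625, 212.64968872070312), 88.98361206054688) 3123
stapler ((636.5934448242188, -27.090290069580078), (91.3078842163086, 171.70223999023438), 89.5372543334961) 273 [ 0.6458138  -0.0338837   0.04576455]
rim ((500.0604248046875, -257.9362487792969), (215.98175048828125, 246.7066650390625), 83.27848815917969)
floor ((491.2242736816406, -250.47860717773438), (201.70420837402344, 227.82327270507812), 83.37460327148438)
stapler_center 0.77 ((663.2200927734375, -31.798349380493164), (117.97199249267578, 31.16562271118164), 7.182985782623291) 268
front/handle [0.563 0.128 0.06 ] [0.62  0.259 0.085]
front/handle [0.469 0.272 0.06 ] [0.62  0.39  0.085]
p1 ((439.1168518066406, 50.920631408691406), (56.888916015625, 56.7776985168457), 0.8303861021995544) 0.04934888104934568
p2 ((537.9085083007812, -45.463722229003906), (57.651676177978516, 53.3372917175293), 0.15930449962615967) 0.04951579484978544
p3 ((443.10101318359375, -38.025146484375), (57.122642517089844, 53.11679458618164), 0.01611730083823204) 0.04972049949340223
p4 ((533.7556762695312, 41.98525619506836), (57.51400375366211, 53.34955978393555), 0.2571512460708618) 0.04966862673319348
```

```bash
cat >> h.py <<'E'
def Rdown(phi):
    c,s=np.cos(phi),np.sin(phi); return np.array([[0,c,s],[0,s,-c],[-1,0,0.]])
def st():
    Rm,s=toolrot(); print("t",round(s["time"],2),"pos",np.round(s["tcp_pos"],4),"x",np.round(Rm[:,0],3),"phi",round(np.arctan2(Rm[1,1],Rm[0,1]),3),"F",np.round(s["wrist_force"],1),"w",round(s["grip_width"],3),"j",np.round(s["joints"],2))
def plan(target,phi=None,Rt=None,step=0.06,turn=0.18):
    "print remaining shift in current tool axes, and rotvec"
    if phi is not None: Rt=Rdown(phi)
    Rm,s=toolrot()
    d,rv=rel(target,Rt); st()
    n=max(1,int(np.ceil(np.linalg.norm(rv)/turn)))
    print("shift(now axes)",d,"rotvec",rv,"turn rows",n,"each",np.round(rv/n,4))
    if Rt is not None:
        dd=Rt.T@(np.array(target)-s["tcp_pos"]); k=max(1,int(np.ceil(np.linalg.norm(dd)/step))); print("shift(target axes)",np.round(dd,4),"rows",k,"each",np.round(dd/k,4))
E
python3 - <<'E'
from h import *
plan([0.43,0.333,0.15],np.pi/2)
E
```

```text
t 2.05 pos [0.1949 0.5675 0.2313] x [ 0.  0. -1.] phi 1.24 F [0.7 0.2 0.1] w 0.998 j [ 1.24  0.31 -0.05  1.21 -0.    1.57]
shift(now axes) [ 0.0813 -0.1454  0.2985] rotvec [-0.331  0.    -0.   ] turn rows 2 each [-0.1655  0.     -0.    ]
shift(target axes) [ 0.0813 -0.2345  0.2351] rows 6 each [ 0.0136 -0.0391  0.0392]
```

apply_moves --rows '[[0,[0,0,0],[-0.165,0,0]],[0,[0,0,0],[-0.166,0,0]],[0,[0.01,-0.04,0.039],[0,0,0]],[0,[0.01,-0.04,0.039],[0,0,0]],[0,[0.01,-0.04,0.039],[0,0,0]],[0,[0.01,-0.04,0.039],[0,0,0]],[0,[0.01,-0.04,0.039],[0,0,0]],[0,[0.01,-0.035,0.039],[0,0,0]]]'

```text
time: 3.05
tcp_pos: [0.437, 0.3335, 0.1707]
tool_rot: [1.004, 1.565, 1.024]
wrist_force: [-0.2, 0.0, -0.1]
grip_width: 0.0
```

Run:
```python
from h import *
plan([0.435,0.333,0.055],np.pi/2)
```

```text
t 3.05 pos [0.437  0.3335 0.1707] x [ 0.003  0.005 -1.   ] phi 1.591 F [-0.2  0.  -0.1] w 0.0 j [ 0.65  0.25 -0.28  1.04  0.    0.63]
shift(now axes) [ 0.1157 -0.0011 -0.0024] rotvec [ 0.02   0.003 -0.005] turn rows 1 each [ 0.02   0.003 -0.005]
shift(target axes) [ 0.1157 -0.0005 -0.002 ] rows 2 each [ 0.0578 -0.0003 -0.001 ]
```

apply_moves --rows '[[0,[0.057,0,-0.003],[0.02,0,0]],[0,[0.057,0,0],[0,0,0]],[0,[0,0,0.02],[0,0,0]],[0,[0,0,0.02],[0,0,0]],[0,[0,0,0.02],[0,0,0]],[0,[0,0,0.02],[0,0,0]],[0,[0,0,0.02],[0,0,0]],[0,[0,0,0],[0,0,0]]]'

```text
time: 4.05
tcp_pos: [0.5426, 0.3301, 0.0552]
tool_rot: [1.033, 1.563, 1.024]
wrist_force: [0.4, 0.2, 0.0]
grip_width: -0.001
```

Run:
```python
from h import *
st()
```

```text
t 4.05 pos [0.5426 0.3301 0.0552] x [ 0.004  0.007 -1.   ] phi 1.562 F [0.4 0.2 0. ] w -0.001 j [ 0.54  0.49 -0.21  0.87  0.    0.55]
```

apply_moves --rows '[[0,[0,0,0.005],[0,0,0]],[0,[0,0,0.005],[0,0,0]],[0,[0,0,0.003],[0,0,0]]]'

```text
time: 4.42
tcp_pos: [0.5546, 0.3302, 0.0558]
tool_rot: [1.224, 1.564, 1.217]
wrist_force: [-6.8, -0.6, 2.4]
grip_width: -0.002
```

apply_moves --rows '[[0,[0,0,0.003],[0,0,0]],[0,[0,0,0.002],[0,0,0]]]'

```text
time: 4.68
tcp_pos: [0.5545, 0.3302, 0.0557]
tool_rot: [2.334, 1.561, 2.328]
wrist_force: [-5.9, -0.1, 5.0]
grip_width: -0.003
```

Run:
```python
from h import *
st()
im,d,P=look("top","b_top"); W=cloud(P,d); z=W[...,2]
print(spot("top",P,"drawer_left_handle"),spot("top",P,"drawer_right_handle"))
im,d,P=look("scene","b_scene")
print(spot("scene",P,"drawer_left_handle"),spot("scene",P,"drawer_right_handle"))
```

```text
t 4.67 pos [0.5545 0.3302 0.0557] x [-0.007  0.007 -1.   ] phi 1.565 F [-5.9 -0.1  5. ] w -0.003 j [ 0.53  0.51 -0.17  0.89  0.01  0.54]
[(0.63, array([0.573, 0.331, 0.071]))] [(0.66, array([0.739, 0.266, 0.098])), (0.53, array([0.571, 0.201, 0.067]))]
[] [(0.5, array([0.57 , 0.199, 0.077]))]
```

apply_moves --rows '[[0,[0,0,-0.03],[0,0,0]],[0,[-0.05,0,0],[0,0,0]],[0.3,[-0.04,0,0],[-0.172,0,0]],[0.3,[0,0,0],[-0.172,0,0]],[0.3,[0,0,0],[-0.172,0,0]],[0.3,[0,0,0],[-0.172,0,0]],[0.3,[0,0,0],[-0.172,0,0]],[0.3,[0,0,0],[-0.172,0,0]]]'

```text
time: 5.98
tcp_pos: [0.5238, 0.3303, 0.1502]
tool_rot: [0.889, 1.563, 1.951]
wrist_force: [-0.8, 0.6, -0.2]
grip_width: 0.303
```

Run:
```python
from h import *
plan([0.5705,0.2,0.14],np.pi-.017)
```

```text
t 5.97 pos [0.5238 0.3303 0.1502] x [-0.003  0.007 -1.   ] phi 2.633 F [-0.8  0.6 -0.2] w 0.303 j [ 0.56  0.39 -0.13  1.05  0.01 -0.5 ]
shift(now axes) [ 0.0091 -0.1043 -0.0911] rotvec [-0.492  0.006 -0.005] turn rows 3 each [-0.164   0.002  -0.0017]
shift(target axes) [ 0.0102 -0.0489 -0.1295] rows 3 each [ 0.0034 -0.0163 -0.0432]
```

apply_moves --rows '[[0.3,[0,0,0],[-0.164,0,0]],[0.3,[0,0,0],[-0.164,0,0]],[0.3,[0,0,0],[-0.164,0,0]],[0.3,[0.003,-0.016,-0.043],[0,0,0]],[0.3,[0.003,-0.016,-0.043],[0,0,0]],[0.3,[0.003,-0.016,-0.043],[0,0,0]]]'

```text
time: 6.72
tcp_pos: [0.5744, 0.2029, 0.1421]
tool_rot: [-0.342, 1.56, 1.239]
wrist_force: [1.4, -0.9, 0.1]
grip_width: 0.3
```

Run:
```python
from h import *
plan([0.5705,0.2,0.055],np.pi-.017)
im,d,P=look("wrist","c_wrist"); print(spot("wrist",P,"drawer_right_handle"))
```

```text
t 6.72 pos [0.5744 0.2029 0.1421] x [ 0.003  0.01  -1.   ] phi -3.132 F [ 1.4 -0.9  0.1] w 0.3 j [ 0.34  0.37 -0.17  1.02  0.01 -1.25]
shift(now axes) [ 0.087   0.0042 -0.0038] rotvec [0.027 0.01  0.003] turn rows 1 each [0.027 0.01  0.003]
shift(target axes) [ 0.0871  0.0038 -0.003 ] rows 2 each [ 0.0435  0.0019 -0.0015]
[(0.73, array([0.572, 0.2  , 0.069]))]
```

View pics/c_wrist.png

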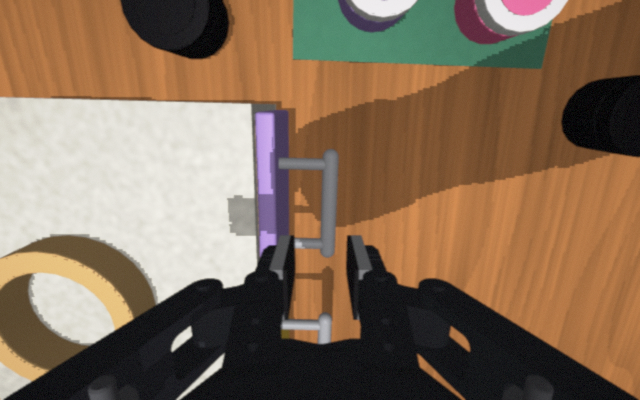

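apply_moves --rows '[[0.3,[0.043,0.002,-0.002],[0.027,0.01,0]],[0.3,[0.043,0.001,-0.001],[0,0,0]],[0,[0,0,0],[0,0,0]],[0,[0,0,0],[0,0,0]],[0,[0,0,0],[0,0,0]]]'

```text
time: 7.45
tcp_pos: [0.5679, 0.1979, 0.0543]
tool_rot: [2.026, 1.566, -2.71]
wrist_force: [1.2, -0.9, -7.2]
grip_width: 0.105
```

Run:
```python
from h import *
st()
```

```text
t 7.45 pos [0.5679 0.1979 0.0543] x [-0.004 -0.002 -1.   ] phi 3.118 F [ 1.2 -0.9 -7.2] w 0.105 j [ 0.34  0.44 -0.28  0.85 -0.   -1.21]
```

apply_moves --rows '[[0,[0,0.02,0],[0,0,0]],[0,[0,0.03,0],[0,0,0]],[0,[0,0.03,0],[0,0,0]],[0,[0,0.03,0],[0,0,0]],[0,[0,0.03,0],[0,0,0]],[0,[0,0.017,0],[0,0,0]],[0,[0,0,0],[0,0,0]]]'

```text
time: 8.32
tcp_pos: [0.4091, 0.2002, 0.0543]
tool_rot: [-2.96, 1.564, -1.412]
wrist_force: [-1.3, -0.7, -12.9]
grip_width: 0.098
```

Run:
```python
from h import *
st()
im,d,P=look("top","d_top"); W=cloud(P,d); z=W[...,2]
for q in "drawer_right_in drawer_right_handle drawer_left_handle stapler_center pot1_center pot2_center pot3_center pot4_center".split(): print(q,spot("top",P,q))
```

```text
t 8.32 pos [0.4091 0.2002 0.0543] x [ 0.001 -0.007 -1.   ] phi 3.118 F [ -1.3  -0.7 -12.9] w 0.098 j [ 0.46  0.2  -0.63  0.74 -0.01 -1.09]
drawer_right_in [(0.79, array([0.541, 0.198, 0.012]))]
drawer_right_handle [(0.74, array([0.535, 0.041, 0.022])), (0.62, array([ 0.497, -0.257,  0.073]))]
drawer_left_handle [(0.7, array([0.573, 0.328, 0.073])), (0.54, array([ 0.495, -0.255,  0.072]))]
stapler_center [(0.59, array([ 0.664, -0.032,  0.018])), (0.47, array([0.412, 0.202, 0.069]))]
pot1_center [(0.75, array([ 0.5  , -0.258, -0.003])), (0.56, array([0.333, 0.133, 0.026]))]
pot2_center [(0.55, array([ 0.535, -0.042,  0.03 ]))]
pot3_center [(0.52, array([ 0.443, -0.034,  0.028]))]
pot4_center [(0.65, array([0.531, 0.041, 0.023])), (0.55, array([0.681, 0.064, 0.024]))]
```

View pics/d_top.png

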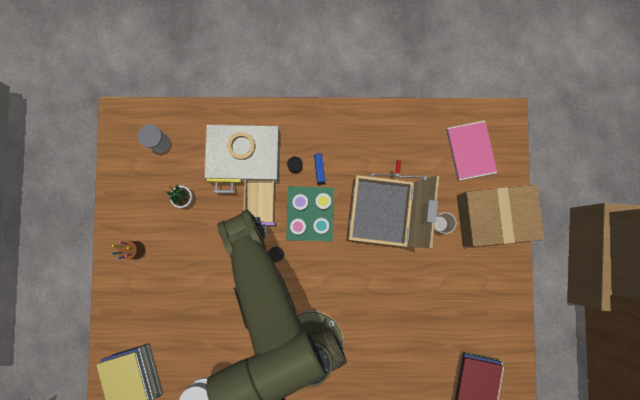

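apply_moves --rows '[[0.35,[0,0,0],[0,0,0]],[0.35,[0,0,0],[0,0,0]],[0.35,[-0.05,0,0],[0,0,0]],[0.35,[-0.06,0,0],[0,0,0]],[0.6,[0,0,0],[0.178,0,0]],[0.6,[0,0,0],[0.178,0,0]],[0.6,[0,0,0],[0.178,0,0]],[0.6,[0,0,0],[0.178,0,0]]]'

```text
time: 9.78
tcp_pos: [0.4193, 0.2059, 0.1768]
tool_rot: [-0.568, 1.548, 0.242]
wrist_force: [-0.7, 0.1, -0.1]
grip_width: 0.601
```

apply_moves --rows '[[0.6,[0,0,0],[0.178,0,0]],[0.6,[0,0,0],[0.178,0,0]],[0.6,[0,0,0],[0.178,0,0]],[0.6,[0,0,0],[0.178,0,0]]]'

```text
time: 10.28
tcp_pos: [0.4229, 0.2082, 0.1813]
tool_rot: [0.264, 1.538, 0.338]
wrist_force: [-0.1, 0.6, -0.6]
grip_width: 0.601
```

Run:
```python
from h import *
plan([0.663,-0.032,0.15],1.696)
```

```text
t 10.28 pos [0.4229 0.2082 0.1813] x [ 0.031  0.011 -0.999] phi 1.645 F [-0.1  0.6 -0.6] w 0.601 j [ 0.46  0.07 -0.46  1.   -0.    0.39]
shift(now axes) [ 0.036  -0.2576  0.2205] rotvec [-0.051  0.032 -0.008] turn rows 1 each [-0.051  0.032 -0.008]
shift(target axes) [ 0.0313 -0.2683  0.2082] rows 6 each [ 0.0052 -0.0447  0.0347]
```

apply_moves --rows '[[0.6,[0,0,0],[-0.051,0.032,-0.008]],[0.6,[0.003,-0.0447,0.0347],[0,0,0]],[0.6,[0.003,-0.0447,0.0347],[0,0,0]],[0.6,[0.003,-0.0447,0.0347],[0,0,0]],[0.6,[0.003,-0.0447,0.0347],[0,0,0]],[0.6,[0.003,-0.0447,0.0347],[0,0,0]],[0.6,[0.003,-0.0447,0.0347],[0,0,0]]]'

```text
time: 11.15
tcp_pos: [0.6767, -0.0324, 0.1726]
tool_rot: [0.231, 1.551, 0.364]
wrist_force: [1.0, 0.1, 0.2]
grip_width: 0.605
```

Run:
```python
from h import *
im,d,P=look("wrist","e_wrist"); W=cloud(P,d); z=W[...,2]
print(spot("wrist",P,"stapler_center"))
for r in models.silhouettes("wrist","stapler_center")[:1]:
    m=r["mask"]&(z>.02)&(z<.06); print(r["score"],rect(W,m),m.sum())
    m=r["mask"]&(z>.036)&(z<.06); print(r["score"],rect(W,m),m.sum())
im,d,P=look("top","e_top"); W=cloud(P,d); z=W[...,2]
print(spot("top",P,"drawer_right_in"),spot("top",P,"drawer_right_handle"))
m=(abs(W[...,0]-.53)<.12)&(abs(W[...,1]-.2)<.07)&(abs(z-.013)<.008)
print("floor",rect(W,m),m.sum())
m=(abs(W[...,0]-.5)<.12)&(abs(W[...,1]-.2)<.09)&(z>.055)&(z<.09)
print("walls",rect(W,m),m.sum())
plan([0.663,-0.032,0.012],1.696)
```

```text
[(0.94, array([ 0.661, -0.03 ,  0.023]))]
0.64 ((665.540771484375, -28.560531616210938), (110.45342254638672, 29.749927520751953), 7.0744781494140625) 4054
0.64 ((665.540771484375, -28.560531616210938), (110.45342254638672, 29.749927520751953), 7.0744781494140625) 4054
[(0.64, array([0.544, 0.198, 0.012]))] [(0.67, array([0.41 , 0.204, 0.073]))]
floor ((517.28515625, 200.4356231689453), (212.883544921875, 136.80117797851562), 0.36191055178642273) 1003
walls ((511.1194152832031, 209.03512573242188), (161.3721923828125, 210.71878051757812), 89.83177185058594) 307
t 11.45 pos [ 0.6741 -0.0303  0.1719] x [ 0.016  0.007 -1.   ] phi 1.705 F [ 0.5  0.6 -0.3] w 0.598 j [-0.05  0.47  0.04  1.13  0.01 -0.18]
shift(now axes) [ 0.1597 -0.001  -0.0138] rotvec [ 0.009  0.016 -0.005] turn rows 1 each [ 0.009  0.016 -0.005]
shift(target axes) [ 0.1599 -0.0003 -0.0112] rows 3 each [ 0.0533 -0.0001 -0.0037]
```

View pics/e_wrist.png

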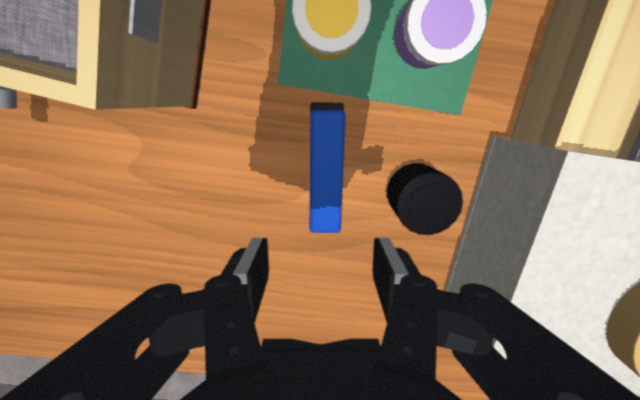

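apply_moves --rows '[[0.6,[0.045,0,-0.005],[0.009,0.016,0]],[0.6,[0.045,0,-0.005],[0,0,0]],[0.6,[0.045,0,0],[0,0,0]]]'

```text
time: 11.82
tcp_pos: [0.6683, -0.0268, 0.0417]
tool_rot: [0.253, 1.557, 0.383]
wrist_force: [0.3, 0.0, -0.3]
grip_width: 0.601
```

Run:
```python
from h import *
plan([0.664,-0.0305,0.012],1.696)
```

```text
t 11.82 pos [ 0.6683 -0.0268  0.0417] x [ 0.012  0.005 -1.   ] phi 1.701 F [ 0.3  0.  -0.3] w 0.601 j [-0.04  0.55 -0.13  0.87  0.01 -0.17]
shift(now axes) [ 0.0296 -0.0032 -0.0052] rotvec [ 0.005  0.013 -0.003] turn rows 1 each [ 0.005  0.013 -0.003]
shift(target axes) [ 0.0297 -0.0031 -0.0048] rows 1 each [ 0.0297 -0.0031 -0.0048]
```

apply_moves --rows '[[0.6,[0.028,-0.003,-0.005],[0.005,0.013,0]],[0.2,[0.001,0,0],[0,0,0]],[0.2,[0,0,0],[0,0,0]],[0,[0,0,0],[0,0,0]],[0,[0,0,0],[0,0,0]],[0,[-0.03,0,0],[0,0,0]]]'

```text
time: 12.58
tcp_pos: [0.6599, -0.0255, 0.0429]
tool_rot: [2.208, 1.565, 2.339]
wrist_force: [1.2, -0.1, -2.1]
grip_width: 0.344
```

Run:
```python
from h import *
plan([0.537,0.199,0.16],1.553)
```

```text
t 12.57 pos [ 0.6599 -0.0255  0.0429] x [-0.004  0.004 -1.   ] phi 1.702 F [ 1.2 -0.1 -2.1] w 0.344 j [-0.04  0.55 -0.13  0.89  0.   -0.17]
shift(now axes) [-0.1156  0.2392 -0.093 ] rotvec [ 0.149 -0.004 -0.005] turn rows 1 each [ 0.149 -0.004 -0.005]
shift(target axes) [-0.1171  0.2223 -0.1269] rows 5 each [-0.0234  0.0445 -0.0254]
```

apply_moves --rows '[[0,[-0.058,0,0],[0,0,0]],[0,[-0.058,0,0],[0.149,0,0]],[0,[0,0.0445,-0.025],[0,0,0]],[0,[0,0.0445,-0.025],[0,0,0]],[0,[0,0.0445,-0.025],[0,0,0]],[0,[0,0.0445,-0.025],[0,0,0]],[0,[0,0.0445,-0.025],[0,0,0]],[0,[0,0,0],[0,0,0]]]'

```text
time: 13.58
tcp_pos: [0.5439, 0.2056, 0.174]
tool_rot: [0.544, 1.554, 0.518]
wrist_force: [-0.3, -0.4, -1.5]
grip_width: 0.345
```

Run:
```python
from h import *
plan([0.537,0.199,0.03],1.553)
im,d,P=look("wrist","f_wrist"); W=cloud(P,d); z=W[...,2]
print(spot("wrist",P,"drawer_right_in"),spot("wrist",P,"stapler_center"))
im,d,P=look("top","f_top");print(spot("top",P,"drawer_right_in"))
```

```text
t 13.57 pos [0.5439 0.2056 0.174 ] x [ 0.015  0.009 -1.   ] phi 1.544 F [-0.3 -0.4 -1.5] w 0.345 j [ 0.36  0.29 -0.21  1.05  0.    0.39]
shift(now axes) [ 0.1438 -0.008  -0.0088] rotvec [-0.009  0.015 -0.009] turn rows 1 each [-0.009  0.015 -0.009]
shift(target axes) [ 0.144  -0.0067 -0.0068] rows 3 each [ 0.048  -0.0022 -0.0023]
[] [(0.61, array([0.55 , 0.205, 0.188]))]
[(0.88, array([0.548, 0.197, 0.011])), (0.71, array([ 0.497, -0.254,  0.072]))]
```

View pics/f_wrist.png

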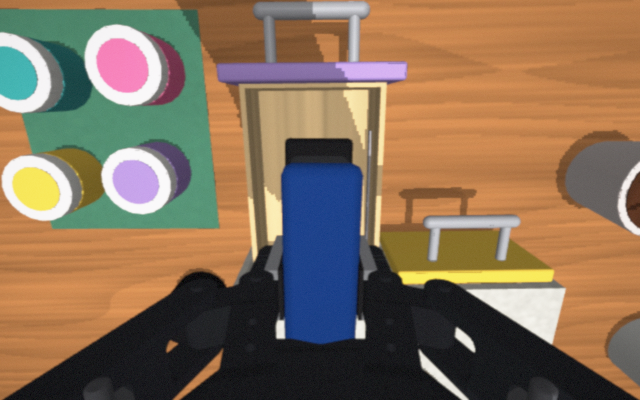

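Run:
```python
from h import *
im,d,P=look("wrist"); W=cloud(P,d)
for r,c0 in ((130,230),):
    for c in range(232,400,4): print(c,np.round(W[130,c],3),end=" ")
print()
for r in range(60,140,4): print(r,np.round(W[r,315],3),end=" ")
```

```text
232 [ 0.497  0.116 -0.001] 236 [ 0.497  0.12  -0.002] 240 [ 0.497  0.124 -0.001] 244 [ 0.497  0.128 -0.001] 248 [0.492 0.147 0.068] 252 [0.493 0.15  0.068] 256 [0.494 0.151 0.054] 260 [0.495 0.15  0.036] 264 [0.497 0.15  0.014] 268 [0.497 0.154 0.012] 272 [0.497 0.157 0.012] 276 [0.497 0.161 0.012] 280 [0.498 0.165 0.012] 284 [0.498 0.169 0.011] 288 [0.498 0.173 0.012] 292 [0.498 0.176 0.011] 296 [0.498 0.18  0.013] 300 [0.498 0.184 0.013] 304 [0.498 0.188 0.013] 308 [0.498 0.192 0.013] 312 [0.499 0.196 0.012] 316 [0.499 0.199 0.012] 320 [0.499 0.203 0.011] 324 [0.499 0.207 0.012] 328 [0.499 0.211 0.012] 332 [0.499 0.214 0.013] 336 [0.499 0.218 0.013] 340 [0.5   0.222 0.011] 344 [0.499 0.226 0.014] 348 [0.5   0.23  0.013] 352 [0.5   0.234 0.011] 356 [0.5   0.237 0.012] 360 [0.5   0.241 0.011] 364 [0.5   0.245 0.012] 368 [0.5   0.249 0.012] 372 [0.5   0.252 0.013] 376 [0.499 0.252 0.034] 380 [0.497 0.253 0.052] 384 [0.496 0.252 0.068] 388 [0.496 0.255 0.069] 392 [ 0.502  0.275 -0.001] 396 [ 0.502  0.278 -0.   ] 
60 [0.447 0.201 0.092] 64 [nan nan nan] 68 [0.452 0.201 0.091] 72 [0.454 0.201 0.092] 76 [0.457 0.201 0.091] 80 [0.458 0.2   0.068] 84 [0.461 0.2   0.068] 88 [0.461 0.2   0.012] 92 [0.464 0.2   0.011] 96 [0.468 0.2   0.012] 100 [0.471 0.199 0.012] 104 [0.475 0.199 0.012] 108 [0.479 0.199 0.012] 112 [0.482 0.199 0.011] 116 [0.486 0.199 0.012] 120 [0.489 0.199 0.012] 124 [0.493 0.199 0.013] 128 [0.497 0.198 0.012] 132 [0.5   0.198 0.014] 136 [0.504 0.198 0.012]
```

apply_moves --rows '[[0,[0.045,-0.004,-0.007],[-0.009,0.015,-0.009]],[0,[0.045,-0.001,-0.007],[0,0,0]],[0,[0,0,0],[0,0,0]]]'

```text
time: 14.25
tcp_pos: [0.535, 0.1943, 0.0819]
tool_rot: [-0.723, 1.569, -0.752]
wrist_force: [0.5, 0.6, -1.2]
grip_width: 0.34
```

Run:
```python
from h import *
plan([0.530,0.2,0.027],1.553)
```

```text
t 14.25 pos [0.535  0.1943 0.0819] x [ 0.001 -0.001 -1.   ] phi 1.542 F [ 0.5  0.6 -1.2] w 0.34 j [ 0.35  0.36 -0.34  0.87 -0.    0.38]
shift(now axes) [ 0.0549  0.0056 -0.0052] rotvec [-0.011  0.001  0.001] turn rows 1 each [-0.011  0.001  0.001]
shift(target axes) [ 0.0549  0.0056 -0.0051] rows 1 each [ 0.0549  0.0056 -0.0051]
```

apply_moves --rows '[[0,[0,0.006,-0.005],[-0.011,0,0]],[0,[0.03,0,0],[0,0,0]],[0,[0.02,0,0],[0,0,0]],[0,[0.003,0,0],[0,0,0]]]'

```text
time: 14.75
tcp_pos: [0.5373, 0.2029, 0.0361]
tool_rot: [0.298, 1.557, 0.279]
wrist_force: [0.4, 0.1, -2.6]
grip_width: 0.343
```

apply_moves --rows '[[0,[0.004,-0.001,-0.006],[0,0.012,0]],[0,[0.004,0,-0.003],[0,0,0]],[0,[0.003,0,0],[0,0,0]]]'

```text
time: 15.12
tcp_pos: [0.5304, 0.2034, 0.0283]
tool_rot: [0.897, 1.563, 0.879]
wrist_force: [0.3, 0.4, -2.1]
grip_width: 0.342
```

Run:
```python
from h import *
plan([0.530,0.2,0.025],1.553)
```

```text
t 15.12 pos [0.5304 0.2034 0.0283] x [ 0.005  0.006 -1.   ] phi 1.552 F [ 0.3  0.4 -2.1] w 0.342 j [ 0.36  0.41 -0.41  0.75  0.    0.38]
shift(now axes) [ 0.0032 -0.0034 -0.0004] rotvec [-0.001  0.005 -0.006] turn rows 1 each [-0.001  0.005 -0.006]
shift(target axes) [ 0.0033 -0.0034 -0.0003] rows 1 each [ 0.0033 -0.0034 -0.0003]
```

apply_moves --rows '[[0,[0.002,-0.002,0],[0,0.005,0]],[0,[0.002,0,0],[0,0,0]]]'

```text
time: 15.38
tcp_pos: [0.5307, 0.2014, 0.0245]
tool_rot: [1.524, 1.564, 1.505]
wrist_force: [0.7, -0.6, -2.8]
grip_width: 0.343
```

apply_moves --rows '[[0.45,[0.001,0,0],[0,0,0]],[0.5,[0,0,0],[0,0,0]],[0.5,[0,0,0],[0,0,0]],[0.5,[-0.03,0,0],[0,0,0]],[0.5,[-0.05,0,0],[0,0,0]],[0.5,[-0.055,0,0],[0,0,0]]]'

```text
time: 16.12
tcp_pos: [0.5275, 0.1993, 0.1574]
tool_rot: [2.769, 1.562, 2.75]
wrist_force: [0.4, 1.1, 0.1]
grip_width: 0.5
```

Run:
```python
from h import *
st()
im,d,P=look("wrist","g_wrist"); print(spot("wrist",P,"stapler_center"),spot("wrist",P,"drawer_right_handle"))
plan([0.411-.045,0.203,0.12],1.553)
```

```text
t 16.12 pos [0.5275 0.1993 0.1574] x [-0.008  0.003 -1.   ] phi 1.552 F [0.4 1.1 0.1] w 0.5 j [ 0.36  0.29 -0.25  1.04  0.01  0.38]
[(0.86, array([0.531, 0.197, 0.035]))] [(0.98, array([0.413, 0.198, 0.069]))]
t 16.27 pos [0.5308 0.2005 0.1601] x [ 0.     0.006 -1.   ] phi 1.552 F [ 0.6 -0.8 -0.7] w 0.498 j [ 0.36  0.29 -0.25  1.03  0.01  0.38]
shift(now axes) [ 0.0401 -0.0008 -0.1648] rotvec [-0.001 -0.    -0.006] turn rows 1 each [-0.001 -0.    -0.006]
shift(target axes) [ 0.0401 -0.0005 -0.1648] rows 3 each [ 0.0134 -0.0002 -0.0549]
```

View pics/g_wrist.png

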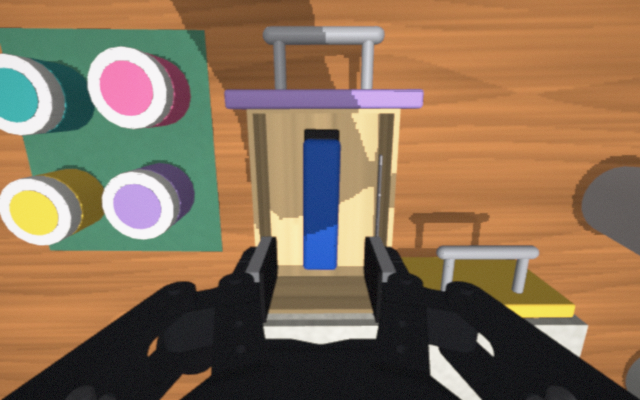

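apply_moves --rows '[[0,[0,0,-0.05],[0,0,0]],[0,[0,0,-0.05],[0,0,0]],[0,[0,0,-0.052],[0,0,0]],[0,[0.05,0,0],[0,0,0]],[0,[0.05,0,0],[0,0,0]],[0,[0,0,0],[0,0,0]]]'

```text
time: 17.02
tcp_pos: [0.3712, 0.2025, 0.0534]
tool_rot: [2.165, 1.565, 2.147]
wrist_force: [0.0, -0.6, -0.6]
grip_width: 0.001
```

Run:
```python
from h import *
plan([0.38,0.2,0.055],1.553)
```

```text
t 17.02 pos [0.3712 0.2025 0.0534] x [-0.003  0.005 -1.   ] phi 1.553 F [ 0.  -0.6 -0.6] w 0.001 j [ 0.49  0.15 -0.71  0.72  0.01  0.51]
shift(now axes) [-0.0017 -0.0024  0.0088] rotvec [-0.    -0.003 -0.005] turn rows 1 each [-0.    -0.003 -0.005]
shift(target axes) [-0.0016 -0.0024  0.0088] rows 1 each [-0.0016 -0.0024  0.0088]
```

apply_moves --rows '[[0,[-0.001,-0.002,0.015],[0,0,0]],[0,[0,0,0.02],[0,0,0]],[0,[0,0,0.025],[0,0,0]],[0,[0,0,0.025],[0,0,0]],[0,[0,0,0.025],[0,0,0]],[0,[0,0,0.025],[0,0,0]],[0,[0,0,0.02],[0,0,0]],[0,[0,0,0.015],[0,0,0]]]'

```text
time: 18.02
tcp_pos: [0.5531, 0.1969, 0.0646]
tool_rot: [1.962, 1.56, 1.942]
wrist_force: [-39.1, 1.7, 23.4]
grip_width: -0.003
```

apply_moves --rows '[[0,[0,0,-0.003],[0,0,0]]]'

```text
time: 18.15
tcp_pos: [0.5519, 0.1966, 0.0659]
tool_rot: [1.933, 1.56, 1.912]
wrist_force: [0.7, -0.6, 0.5]
grip_width: 0.001
```

apply_moves --rows '[[0,[0.005,0,0.002],[0,0,0]],[0,[0,0,0.002],[0,0,0]]]'

```text
time: 18.4
tcp_pos: [0.5524, 0.1966, 0.0624]
tool_rot: [2.345, 1.553, 2.325]
wrist_force: [-7.7, 1.6, -5.2]
grip_width: -0.0
```

Run:
```python
from h import *
st()
```

```text
t 18.4 pos [0.5524 0.1966 0.0624] x [-0.012  0.013 -1.   ] phi 1.55 F [-7.7  1.6 -5.2] w -0.0 j [ 0.33  0.41 -0.31  0.85  0.02  0.35]
```

apply_moves --rows '[[0.2,[0,0,-0.025],[0,0,0]],[0.5,[-0.06,0,-0.01],[0,0,0]],[0.85,[-0.06,0,0],[0,0,0]]]'

```text
time: 18.77
tcp_pos: [0.5182, 0.194, 0.1838]
tool_rot: [2.581, 1.552, 2.559]
wrist_force: [1.3, -0.1, -0.2]
grip_width: 0.623
```

Run:
```python
from h import *
st()
for cam in ("top","scene"):
    im,d,P=look(cam,"h_"+cam); W=cloud(P,d); z=W[...,2]
    for q in "drawer_right_handle drawer_left_handle pot1_center pot2_center pot3_center pot4_center".split(): print(q,spot(cam,P,q))
```

```text
t 18.77 pos [0.5182 0.194  0.1838] x [-0.016  0.011 -1.   ] phi 1.549 F [ 1.3 -0.1 -0.2] w 0.623 j [ 0.35  0.26 -0.23  1.09  0.02  0.37]
drawer_right_handle [(0.65, array([0.573, 0.2  , 0.068])), (0.49, array([0.535, 0.041, 0.025]))]
drawer_left_handle [(0.71, array([ 0.496, -0.258, -0.001])), (0.48, array([0.573, 0.329, 0.07 ]))]
pot1_center [(0.62, array([0.44 , 0.05 , 0.024])), (0.52, array([0.537, 0.04 , 0.024]))]
pot2_center [(0.7, array([ 0.537, -0.041,  0.028])), (0.27, array([ 0.553,  0.494, -0.002]))]
pot3_center [(0.53, array([ 0.443, -0.035,  0.026]))]
pot4_center [(0.61, array([0.534, 0.04 , 0.025])), (0.48, array([0.682, 0.062, 0.024]))]
drawer_right_handle [(0.56, array([0.567, 0.198, 0.078])), (0.29, array([0.569, 0.334, 0.075]))]
drawer_left_handle [(0.41, array([0.569, 0.336, 0.073]))]
pot1_center [(0.62, array([0.435, 0.051, 0.028])), (0.53, array([0.336, 0.132, 0.031]))]
pot2_center [(0.62, array([ 0.542, -0.046,  0.026]))]
pot3_center [(0.59, array([ 0.445, -0.038,  0.022]))]
pot4_center [(0.77, array([0.677, 0.066, 0.033])), (0.74, array([0.531, 0.046, 0.024]))]
```

View pics/h_scene.png

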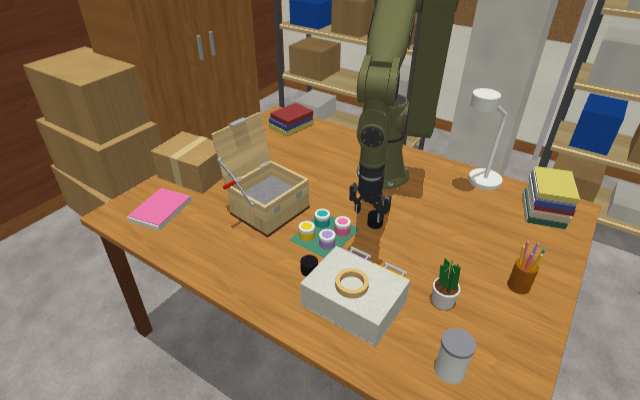

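View pics/h_top.png

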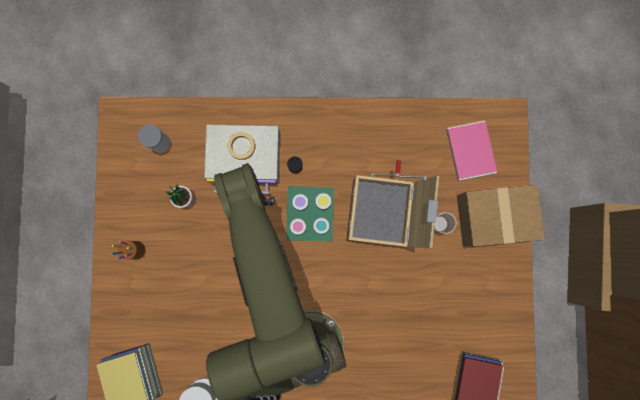

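```bash
cat >> h.py <<'E'
def go(target,phi,g,via_z=None,step=0.055,turn=0.17,Rt=None):
    "rows moving straight with the turn spread evenly; optional first rise to via_z"
    import json
    Rm,s=toolrot(); Rt=Rdown(phi) if Rt is None else Rt
    p=s["tcp_pos"].copy(); rows=[]
    if via_z is not None:
        up=via_z-p[2]; k=max(1,int(np.ceil(abs(up)/step)))
        for i in range(k): rows.append([g,[round(float(x),3) for x in Rm.T@[0,0,up/k]],[0,0,0]])
        p[2]=via_z
    dp=np.array(target)-p; rv=R.from_matrix(Rm.T@Rt).as_rotvec()
    n=max(1,int(np.ceil(np.linalg.norm(dp)/step)),int(np.ceil(np.linalg.norm(rv)/turn)))
    for i in range(n):
        Ri=Rm@R.from_rotvec(rv*i/n).as_matrix()
        rows.append([g,[round(float(x),3) for x in Ri.T@dp/n],[round(float(x),3) for x in rv/n]])
    st(); print(len(rows)); 
    for i in range(0,len(rows),8): print(json.dumps(rows[i:i+8]))
E
python3 - <<'E'
from h import *
go([0.5385,-0.043,0.12],0.785,0.9)
E
```

```text
t 19.48 pos [0.5174 0.1941 0.1806] x [-0.018  0.01  -1.   ] phi 1.549 F [-0.  -0.3  1.6] w 0.853 j [ 0.35  0.26 -0.23  1.09  0.02  0.37]
5
[[0.9, [0.012, -0.047, 0.005], [0.153, -0.004, -0.0]], [0.9, [0.012, -0.046, 0.013], [0.153, -0.004, -0.0]], [0.9, [0.012, -0.044, 0.019], [0.153, -0.004, -0.0]], [0.9, [0.012, -0.04, 0.026], [0.153, -0.004, -0.0]], [0.9, [0.012, -0.036, 0.032], [0.153, -0.004, -0.0]]]
```

apply_moves --rows '[[0.9,[0.012,-0.047,0.005],[0.153,-0.004,0]],[0.9,[0.012,-0.046,0.013],[0.153,-0.004,0]],[0.9,[0.012,-0.044,0.019],[0.153,-0.004,0]],[0.9,[0.012,-0.04,0.026],[0.153,-0.004,0]],[0.9,[0.012,-0.036,0.032],[0.153,-0.004,0]],[0.9,[0,0,0],[0,0,0]]]'

```text
time: 20.23
tcp_pos: [0.5382, -0.0488, 0.116]
tool_rot: [1.906, 1.568, 1.097]
wrist_force: [-0.2, 1.0, 0.5]
grip_width: 0.9
```

Run:
```python
from h import *
im,d,P=look("wrist","i_wrist"); print(spot("wrist",P,"pot2_center"))
go([0.5385,-0.043,0.012],0.785,0.9,step=.045)
```

```text
[(0.57, array([ 0.54 , -0.042,  0.022]))]
t 20.32 pos [ 0.5387 -0.0463  0.1169] x [ 0.003  0.004 -1.   ] phi 0.767 F [-0.   0.3 -0.4] w 0.897 j [-0.09  0.28 -0.37  0.92  0.    0.72]
3
[[0.9, [0.035, 0.001, -0.001], [-0.006, -0.0, -0.001]], [0.9, [0.035, 0.001, -0.001], [-0.006, -0.0, -0.001]], [0.9, [0.035, 0.001, -0.001], [-0.006, -0.0, -0.001]]]
```

View pics/i_wrist.png

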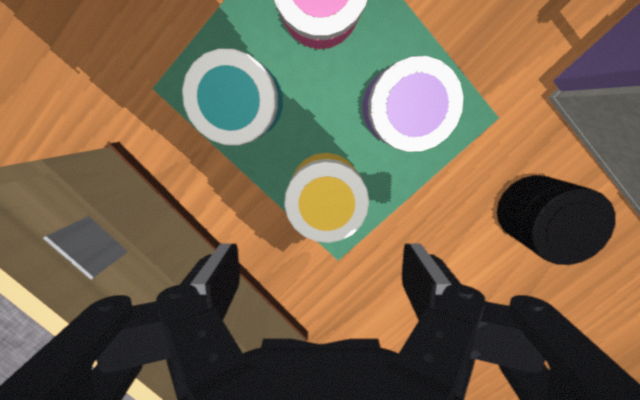

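apply_moves --rows '[[0.9,[0.035,0.002,-0.002],[-0.006,0,0]],[0.9,[0.035,0.001,-0.001],[-0.006,0,0]],[0.9,[0.033,0.001,0],[-0.006,0,0]],[0.5,[0,0,0],[0,0,0]],[0.5,[0,0,0],[0,0,0]],[0.4,[0,0,0],[0,0,0]],[0.4,[-0.04,0,0],[0,0,0]]]'

```text
time: 21.2
tcp_pos: [0.5417, -0.0336, 0.0557]
tool_rot: [1.554, 1.562, 0.784]
wrist_force: [0.2, -0.5, -0.6]
grip_width: 0.682
```

Run:
```python
from h import *
go([0.5415,-0.3043,0.19],-0.117,0.4,via_z=0.19)
```

```text
t 21.2 pos [ 0.5417 -0.0336  0.0557] x [ 0.006  0.006 -1.   ] phi 0.8 F [ 0.2 -0.5 -0.6] w 0.682 j [-0.07  0.34 -0.44  0.79  0.01  0.7 ]
9
[[0.4, [-0.045, 0.0, 0.0], [0, 0, 0]], [0.4, [-0.045, 0.0, 0.0], [0, 0, 0]], [0.4, [-0.045, 0.0, 0.0], [0, 0, 0]], [0.4, [-0.0, -0.032, 0.031], [0.153, -0.001, -0.001]], [0.4, [-0.0, -0.027, 0.036], [0.153, -0.001, -0.001]], [0.4, [-0.0, -0.021, 0.04], [0.153, -0.001, -0.001]], [0.4, [-0.0, -0.015, 0.042], [0.153, -0.001, -0.001]], [0.4, [-0.0, -0.009, 0.044], [0.153, -0.001, -0.001]]]
[[0.4, [-0.0, -0.002, 0.045], [0.153, -0.001, -0.001]]]
```

apply_moves --rows '[[0.4,[-0.045,0,0],[0,0,0]],[0.4,[-0.045,0,0],[0,0,0]],[0.4,[-0.045,0,0],[0,0,0]],[0.4,[0,-0.032,0.031],[0.153,0,0]],[0.4,[0,-0.027,0.036],[0.153,0,0]],[0.4,[0,-0.021,0.04],[0.153,0,0]],[0.4,[0,-0.015,0.042],[0.153,0,0]],[0.4,[0,-0.009,0.044],[0.153,0,0]]]'

```text
time: 22.2
tcp_pos: [0.5469, -0.2617, 0.21]
tool_rot: [1.675, 1.539, 0.123]
wrist_force: [1.2, -0.5, -2.3]
grip_width: 0.683
```

apply_moves --rows '[[0.4,[0,-0.002,0.045],[0.153,0,0]],[0.4,[0,0,0],[0,0,0]]]'

```text
time: 22.45
tcp_pos: [0.546, -0.3115, 0.2124]
tool_rot: [1.758, 1.535, 0.045]
wrist_force: [0.4, 0.7, -2.3]
grip_width: 0.686
```

Run:
```python
from h import *
im,d,P=look("wrist","j_wrist"); print(spot("wrist",P,"pot2_center"),spot("wrist",P,"chest_in"))
go([0.5415,-0.3043,0.089],-0.117,0.4,step=.03)
```

```text
[(0.81, array([ 0.546, -0.314,  0.221]))] [(0.91, array([ 0.498, -0.255,  0.075])), (0.27, array([ 0.625, -0.224,  0.129]))]
t 22.6 pos [ 0.5462 -0.3078  0.212 ] x [ 0.035  0.003 -0.999] phi -0.138 F [-0.4 -0.7 -1.9] w 0.684 j [-0.52  0.35 -0.05  1.15  0.02  1.18]
5
[[0.4, [0.025, -0.002, -0.0], [-0.004, -0.002, -0.007]], [0.4, [0.025, -0.002, -0.0], [-0.004, -0.002, -0.007]], [0.4, [0.025, -0.002, -0.0], [-0.004, -0.002, -0.007]], [0.4, [0.025, -0.001, -0.001], [-0.004, -0.002, -0.007]], [0.4, [0.025, -0.001, -0.001], [-0.004, -0.002, -0.007]]]
```

View pics/j_wrist.png

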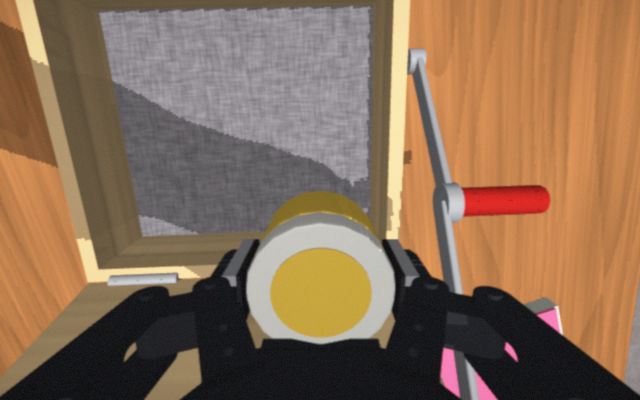

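apply_moves --rows '[[0.4,[0.025,-0.003,0],[-0.01,0,-0.035]],[0.4,[0.025,-0.002,0],[-0.01,0,0]],[0.4,[0.025,-0.001,0],[0,0,0]],[0.4,[0.02,0,0],[0,0,0]],[0.4,[0,0,0],[0,0,0]]]'

```text
time: 23.22
tcp_pos: [0.5396, -0.2987, 0.1083]
tool_rot: [-2.333, 1.555, 2.275]
wrist_force: [-0.6, 0.3, -1.2]
grip_width: 0.688
```

Run:
```python
from h import *
go([0.5415,-0.3043,0.089],-0.117,0.4,step=.03)
```

```text
t 23.23 pos [ 0.5396 -0.2987  0.1083] x [-0.011  0.012 -1.   ] phi -0.104 F [-0.6  0.3 -1.2] w 0.688 j [-0.51  0.43 -0.17  0.99  0.01  1.17]
1
[[0.4, [0.019, 0.003, 0.006], [0.013, -0.011, 0.012]]]
```

apply_moves --rows '[[0.4,[0.012,0.002,0.005],[0.013,-0.011,0.012]],[0.4,[0.004,0,0],[0,0,0]],[0.4,[0.002,0,0],[0,0,0]]]'

```text
time: 23.6
tcp_pos: [0.5418, -0.3018, 0.0901]
tool_rot: [-1.95, 1.57, 2.649]
wrist_force: [-4.2, 1.3, 15.2]
grip_width: 0.683
```

apply_moves --rows '[[0.85,[-0.001,0,0],[0,0,0]],[0.85,[0,0,0],[0,0,0]],[0.85,[-0.03,0,0],[0,0,0]],[0.85,[-0.05,0,0],[0,0,0]],[0.9,[-0.05,0,0],[0,0,0]]]'

```text
time: 24.22
tcp_pos: [0.5406, -0.3008, 0.2223]
tool_rot: [-2.035, 1.564, 2.565]
wrist_force: [0.9, -0.4, -0.8]
grip_width: 0.899
```

Run:
```python
from h import *
im,d,P=look("wrist","k_wrist"); print(spot("wrist",P,"pot2_center"))
im,d,P=look("top","k_top"); print([spot("top",P,q) for q in ("pot3_center","pot4_center","pot1_center")])
go([0.444,-0.038,0.13],0.785,0.9)
```

```text
[(0.9, array([ 0.54 , -0.306,  0.097]))]
[[(0.45, array([ 0.443, -0.038,  0.023]))], [(0.56, array([0.681, 0.061, 0.021])), (0.55, array([0.533, 0.039, 0.028]))], [(0.66, array([0.332, 0.137, 0.026])), (0.47, array([0.44 , 0.053, 0.025]))]]
t 24.52 pos [ 0.5401 -0.3005  0.2197] x [-0.007  0.004 -1.   ] phi -0.113 F [-1.  -0.3 -0. ] w 0.9 j [-0.51  0.36 -0.01  1.21  0.    1.18]
6
[[0.9, [0.015, -0.021, -0.042], [-0.15, -0.001, 0.001]], [0.9, [0.015, -0.014, -0.044], [-0.15, -0.001, 0.001]], [0.9, [0.015, -0.008, -0.046], [-0.15, -0.001, 0.001]], [0.9, [0.015, -0.001, -0.047], [-0.15, -0.001, 0.001]], [0.9, [0.015, 0.006, -0.046], [-0.15, -0.001, 0.001]], [0.9, [0.015, 0.013, -0.045], [-0.15, -0.001, 0.001]]]
```

View pics/k_wrist.png

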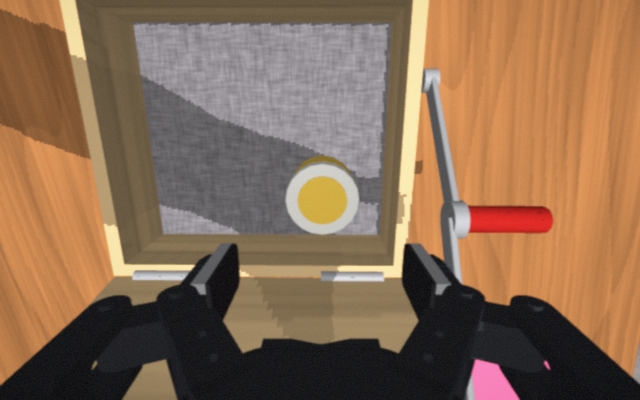

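apply_moves --rows '[[0.9,[0,-0.021,-0.042],[-0.15,0,0]],[0.9,[0,-0.014,-0.044],[-0.15,0,0]],[0.9,[0,-0.008,-0.046],[-0.15,0,0]],[0.9,[0.02,-0.001,-0.047],[-0.15,0,0]],[0.9,[0.035,0.006,-0.046],[-0.15,0,0]],[0.9,[0.035,0.013,-0.045],[-0.15,0,0]],[0.9,[0,0,0],[0,0,0]]]'

```text
time: 25.4
tcp_pos: [0.4283, -0.0299, 0.1189]
tool_rot: [-2.776, 1.546, 2.752]
wrist_force: [1.0, 0.2, 1.1]
grip_width: 0.899
```

Run:
```python
from h import *
im,d,P=look("wrist","l_wrist"); print(spot("wrist",P,"pot3_center"))
go([0.444,-0.038,0.012],0.785,0.9,step=.045)
```

```text
[(0.82, array([ 0.446, -0.033,  0.021]))]
t 25.5 pos [ 0.4326 -0.0321  0.1217] x [-0.016  0.008 -1.   ] phi 0.812 F [ 0.8 -1.   0.3] w 0.904 j [-0.08  0.1  -0.58  0.91  0.01  0.68]
3
[[0.9, [0.036, 0.001, 0.005], [0.009, -0.006, 0.002]], [0.9, [0.037, 0.001, 0.005], [0.009, -0.006, 0.002]], [0.9, [0.037, 0.001, 0.004], [0.009, -0.006, 0.002]]]
```

apply_moves --rows '[[0.9,[0.036,0.002,0.006],[0.012,-0.015,0]],[0.9,[0.036,0.001,0.004],[0.009,0,0]],[0.9,[0.033,0.001,0.002],[0,0,0]],[0.9,[0,0,0],[0,0,0]]]'

```text
time: 26.0
tcp_pos: [0.4508, -0.0418, 0.017]
tool_rot: [-0.047, 1.564, -0.836]
wrist_force: [-0.6, -0.5, 0.3]
grip_width: 0.902
```

Run:
```python
from h import *
go([0.4445,-0.036,0.012],0.785,0.9,step=.045)
```

```text
t 26.0 pos [ 0.4508 -0.0418  0.017 ] x [ 0.004 -0.005 -1.   ] phi 0.782 F [-0.6 -0.5  0.3] w 0.902 j [-0.09  0.25 -0.69  0.63 -0.    0.7 ]
1
[[0.9, [0.005, -0.0, -0.009], [-0.003, 0.006, 0.0]]]
```

apply_moves --rows '[[0.9,[0.004,0,-0.008],[0,0.006,0]],[0.5,[0,0,0],[0,0,0]],[0.5,[0,0,0],[0,0,0]],[0.4,[0,0,0],[0,0,0]],[0.4,[-0.045,0,0],[0,0,0]],[0.4,[-0.045,0,0],[0,0,0]],[0.4,[-0.045,0,0],[0,0,0]],[0.4,[-0.045,0,0],[0,0,0]]]'

```text
time: 27.0
tcp_pos: [0.4444, -0.0365, 0.1995]
tool_rot: [-1.312, 1.57, -2.103]
wrist_force: [1.0, -0.1, -2.1]
grip_width: 0.686
```

Run:
```python
from h import *
go([0.4421,-0.2927,0.19],-0.117,0.4)
```

```text
t 27.0 pos [ 0.4444 -0.0365  0.1995] x [-0.    -0.001 -1.   ] phi 0.78 F [ 1.  -0.1 -2.1] w 0.686 j [-0.08  0.04 -0.45  1.08 -0.    0.71]
6
[[0.4, [0.002, -0.03, 0.03], [0.149, 0.0, 0.0]], [0.4, [0.002, -0.025, 0.034], [0.149, 0.0, 0.0]], [0.4, [0.002, -0.02, 0.038], [0.149, 0.0, 0.0]], [0.4, [0.002, -0.014, 0.04], [0.149, 0.0, 0.0]], [0.4, [0.002, -0.008, 0.042], [0.149, 0.0, 0.0]], [0.4, [0.002, -0.002, 0.043], [0.149, 0.0, 0.0]]]
```

apply_moves --rows '[[0.4,[0.002,-0.03,0.03],[0.149,0,0]],[0.4,[0.002,-0.025,0.034],[0.149,0,0]],[0.4,[0.002,-0.02,0.038],[0.149,0,0]],[0.4,[0.002,-0.014,0.04],[0.149,0,0]],[0.4,[0.002,-0.008,0.042],[0.149,0,0]],[0.4,[0.002,-0.002,0.043],[0.149,0,0]],[0.4,[0,0,0],[0,0,0]]]'

```text
time: 27.88
tcp_pos: [0.4451, -0.3001, 0.195]
tool_rot: [1.427, 1.556, -0.284]
wrist_force: [-0.1, 0.4, -1.1]
grip_width: 0.684
```

Run:
```python
from h import *
go([0.4421,-0.2927,0.092],-0.117,0.4,step=.03)
```

```text
t 27.88 pos [ 0.4451 -0.3001  0.195 ] x [ 0.014 -0.004 -1.   ] phi -0.14 F [-0.1  0.4 -1.1] w 0.684 j [-0.6   0.2  -0.28  1.08  0.    1.11]
4
[[0.4, [0.026, -0.001, -0.002], [-0.006, 0.001, -0.004]], [0.4, [0.026, -0.001, -0.002], [-0.006, 0.001, -0.004]], [0.4, [0.026, -0.001, -0.002], [-0.006, 0.001, -0.004]], [0.4, [0.026, -0.001, -0.002], [-0.006, 0.001, -0.004]]]
```

apply_moves --rows '[[0.4,[0.026,-0.002,-0.003],[-0.012,0,-0.014]],[0.4,[0.026,-0.001,-0.003],[-0.011,0,0]],[0.4,[0.026,0,-0.002],[0,0,0]],[0.4,[0.016,0,0],[0,0,0]],[0.4,[0.004,0,0],[0,0,0]]]'

```text
time: 28.5
tcp_pos: [0.4442, -0.2898, 0.0959]
tool_rot: [0.907, 1.568, -0.775]
wrist_force: [-0.1, 0.9, -0.6]
grip_width: 0.689
```

Run:
```python
from h import *
go([0.4421,-0.2927,0.092],-0.117,0.4,step=.03)
```

```text
t 28.5 pos [ 0.4442 -0.2898  0.0959] x [ 0.002 -0.002 -1.   ] phi -0.111 F [-0.1  0.9 -0.6] w 0.689 j [-0.58  0.28 -0.42  0.87 -0.    1.1 ]
1
[[0.4, [0.004, -0.002, 0.003], [0.006, 0.002, -0.002]]]
```

apply_moves --rows '[[0.4,[0.004,-0.001,0.003],[0,0,0]],[0.4,[0.004,0,0],[0,0,0]]]'

```text
time: 28.75
tcp_pos: [0.4436, -0.2933, 0.0904]
tool_rot: [0.86, 1.566, -0.821]
wrist_force: [-11.1, 5.8, 37.3]
grip_width: 0.688
```

apply_moves --rows '[[0.85,[-0.002,0,0],[0,0,0]],[0.85,[0,0,0],[0,0,0]],[0.85,[-0.03,0,0],[0,0,0]],[0.85,[-0.05,0,0],[0,0,0]],[0.9,[-0.05,0,0],[0,0,0]]]'

```text
time: 29.38
tcp_pos: [0.4421, -0.2927, 0.2244]
tool_rot: [0.677, 1.568, -1.005]
wrist_force: [1.1, -0.8, 0.0]
grip_width: 0.899
```

Run:
```python
from h import *
im,d,P=look("wrist","m_wrist"); print(spot("wrist",P,"pot3_center"))
im,d,P=look("top","m_top"); print([spot("top",P,q,3) for q in ("pot4_center","pot1_center","pot2_center","pot3_center")])
go([0.533,0.041,0.13],0.785,0.9)
```

```text
[(0.81, array([ 0.444, -0.29 ,  0.095]))]
[[(0.77, array([0.535, 0.038, 0.023])), (0.72, array([0.68 , 0.06 , 0.023])), (0.19, array([0.741, 0.266, 0.098]))], [(0.7, array([0.44 , 0.05 , 0.023])), (0.56, array([0.333, 0.137, 0.029]))], [(0.74, array([ 0.541, -0.302,  0.102]))], [(0.51, array([ 0.443, -0.294,  0.099])), (0.36, array([0.535, 0.039, 0.026]))]]
t 29.73 pos [ 0.4415 -0.2923  0.2216] x [-0.    -0.001 -1.   ] phi -0.111 F [0.  0.4 0. ] w 0.901 j [-0.58  0.19 -0.24  1.15 -0.    1.1 ]
7
[[0.9, [0.013, 0.008, -0.049], [-0.128, 0.0, 0.0]], [0.9, [0.013, 0.014, -0.047], [-0.128, 0.0, 0.0]], [0.9, [0.013, 0.02, -0.045], [-0.128, 0.0, 0.0]], [0.9, [0.013, 0.025, -0.042], [-0.128, 0.0, 0.0]], [0.9, [0.013, 0.031, -0.039], [-0.128, 0.0, 0.0]], [0.9, [0.013, 0.035, -0.035], [-0.128, 0.0, 0.0]], [0.9, [0.013, 0.039, -0.03], [-0.128, 0.0, 0.0]]]
```

View pics/m_top.png

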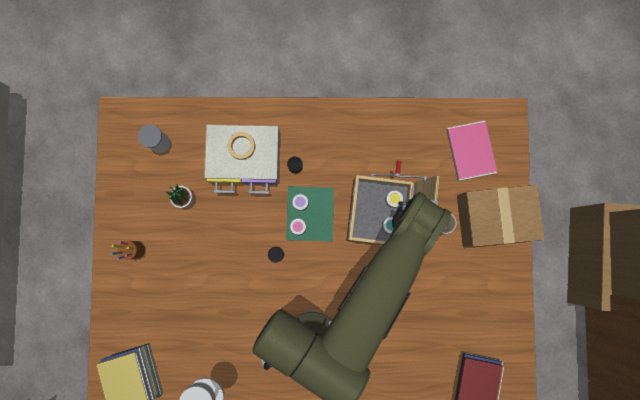

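apply_moves --rows '[[0.9,[0,0.008,-0.049],[-0.128,0,0]],[0.9,[0,0.014,-0.047],[-0.128,0,0]],[0.9,[0,0.02,-0.045],[-0.128,0,0]],[0.9,[0.02,0.025,-0.042],[-0.128,0,0]],[0.9,[0.025,0.031,-0.039],[-0.128,0,0]],[0.9,[0.025,0.035,-0.035],[-0.128,0,0]],[0.9,[0.02,0.039,-0.03],[-0.128,0,0]],[0.9,[0,0,0],[0,0,0]]]'

```text
time: 30.72
tcp_pos: [0.5246, 0.0515, 0.1174]
tool_rot: [-2.418, 1.555, 3.106]
wrist_force: [0.4, -0.4, 0.3]
grip_width: 0.897
```

Run:
```python
from h import *
im,d,P=look("wrist","n_wrist"); print(spot("wrist",P,"pot4_center"))
go([0.534,0.041,0.012],0.785,0.9,step=.045)
```

```text
[(0.93, array([0.536, 0.045, 0.019]))]
t 30.82 pos [0.5251 0.0489 0.1191] x [-0.014 -0.    -1.   ] phi 0.807 F [-0.1  0.1  0.1] w 0.901 j [ 0.09  0.26 -0.38  0.94  0.    0.86]
3
[[0.9, [0.036, 0.0, 0.004], [0.007, -0.003, 0.003]], [0.9, [0.036, 0.0, 0.004], [0.007, -0.003, 0.003]], [0.9, [0.036, 0.0, 0.004], [0.007, -0.003, 0.003]]]
```

apply_moves --rows '[[0.9,[0.036,0.001,0.005],[0.011,-0.01,0.01]],[0.9,[0.036,0,0.004],[0.01,0,0]],[0.9,[0.03,0,0.002],[0,0,0]],[0.9,[0,0,0],[0,0,0]]]'

```text
time: 31.32
tcp_pos: [0.5345, 0.0358, 0.0168]
tool_rot: [0.387, 1.567, -0.409]
wrist_force: [-0.3, 0.4, 0.1]
grip_width: 0.9
```

Run:
```python
from h import *
go([0.5345,0.042,0.0125],0.785,0.9,step=.045)
```

```text
t 31.32 pos [0.5345 0.0358 0.0168] x [ 0.004 -0.002 -1.   ] phi 0.774 F [-0.3  0.4  0.1] w 0.9 j [ 0.07  0.38 -0.49  0.7  -0.    0.86]
1
[[0.9, [0.004, 0.004, -0.004], [-0.011, 0.004, -0.002]]]
```

apply_moves --rows '[[0.9,[0.003,0.004,-0.004],[0,0,0]],[0.5,[0,0,0],[0,0,0]],[0.5,[0,0,0],[0,0,0]],[0.4,[0,0,0],[0,0,0]],[0.4,[-0.045,0,0],[0,0,0]],[0.4,[-0.045,0,0],[0,0,0]],[0.4,[-0.045,0,0],[0,0,0]],[0.4,[-0.045,0,0],[0,0,0]]]'

```text
time: 32.33
tcp_pos: [0.5318, 0.0411, 0.1993]
tool_rot: [-0.358, 1.568, -1.157]
wrist_force: [0.2, -0.3, -1.7]
grip_width: 0.681
```

Run:
```python
from h import *
go([0.5515,-0.2189,0.19],-0.117,0.4)
```

```text
t 32.33 pos [0.5318 0.0411 0.1993] x [ 0.001 -0.002 -1.   ] phi 0.772 F [ 0.2 -0.3 -1.7] w 0.681 j [ 0.08  0.2  -0.26  1.1  -0.    0.88]
6
[[0.4, [0.002, -0.028, 0.033], [0.148, 0.0, -0.0]], [0.4, [0.002, -0.023, 0.037], [0.148, 0.0, -0.0]], [0.4, [0.002, -0.017, 0.04], [0.148, 0.0, -0.0]], [0.4, [0.002, -0.011, 0.042], [0.148, 0.0, -0.0]], [0.4, [0.002, -0.005, 0.043], [0.148, 0.0, -0.0]], [0.4, [0.002, 0.002, 0.043], [0.148, 0.0, -0.0]]]
```

apply_moves --rows '[[0.4,[0.002,-0.028,0.033],[0.148,0,0]],[0.4,[0.002,-0.023,0.037],[0.148,0,0]],[0.4,[0.002,-0.017,0.04],[0.148,0,0]],[0.4,[0.002,-0.011,0.042],[0.148,0,0]],[0.4,[0.002,-0.005,0.043],[0.148,0,0]],[0.4,[0.002,0.002,0.043],[0.148,0,0]],[0.4,[0,0,0],[0,0,0]]]'

```text
time: 33.2
tcp_pos: [0.5516, -0.2251, 0.194]
tool_rot: [1.482, 1.559, -0.23]
wrist_force: [-0.8, 1.2, -2.4]
grip_width: 0.683
```

Run:
```python
from h import *
go([0.5515,-0.2189,0.095],-0.117,0.4,step=.03)
```

```text
t 33.2 pos [ 0.5516 -0.2251  0.194 ] x [ 0.012 -0.003 -1.   ] phi -0.141 F [-0.8  1.2 -2.4] w 0.683 j [-0.39  0.31 -0.14  1.11  0.    1.32]
4
[[0.4, [0.025, -0.001, -0.002], [-0.006, 0.0, -0.003]], [0.4, [0.025, -0.0, -0.002], [-0.006, 0.0, -0.003]], [0.4, [0.025, -0.0, -0.002], [-0.006, 0.0, -0.003]], [0.4, [0.025, -0.0, -0.002], [-0.006, 0.0, -0.003]]]
```

apply_moves --rows '[[0.4,[0.025,-0.001,-0.003],[-0.012,0,-0.012]],[0.4,[0.025,0,-0.002],[-0.012,0,0]],[0.4,[0.025,0,-0.002],[0,0,0]],[0.4,[0.017,0,0],[0,0,0]],[0.4,[0,0,0],[0,0,0]]]'

```text
time: 33.83
tcp_pos: [0.5515, -0.2152, 0.1001]
tool_rot: [-2.235, 1.57, 2.367]
wrist_force: [-0.2, -0.0, -2.2]
grip_width: 0.683
```

Run:
```python
from h import *
go([0.5515,-0.2189,0.091],-0.117,0.4,step=.03)
```

```text
t 33.83 pos [ 0.5515 -0.2152  0.1001] x [-0.  0. -1.] phi -0.11 F [-0.2 -0.  -2.2] w 0.683 j [-0.37  0.38 -0.26  0.93  0.    1.31]
1
[[0.4, [0.009, 0.0, 0.004], [0.007, -0.0, 0.0]]]
```

apply_moves --rows '[[0.4,[0.005,0,0.003],[0,0,0]],[0.4,[0.002,0,0],[0,0,0]]]'

```text
time: 34.08
tcp_pos: [0.5524, -0.2185, 0.0945]
tool_rot: [1.344, 1.569, -0.337]
wrist_force: [0.7, 0.1, -2.2]
grip_width: 0.682
```

apply_moves --rows '[[0.4,[0.003,0,0],[0,0,0]],[0.4,[0,0,0],[0,0,0]]]'

```text
time: 34.33
tcp_pos: [0.5532, -0.219, 0.0924]
tool_rot: [1.335, 1.567, -0.345]
wrist_force: [-0.9, -0.0, -1.6]
grip_width: 0.679
```

apply_moves --rows '[[0.4,[0.0025,0,0],[0,0,0]]]'

```text
time: 34.45
tcp_pos: [0.5536, -0.219, 0.0917]
tool_rot: [1.396, 1.565, -0.285]
wrist_force: [-7.8, 4.8, 25.0]
grip_width: 0.679
```

apply_moves --rows '[[0.82,[-0.001,-0.001,0],[0,0,0]],[0.82,[0,0,0],[0,0,0]],[0.82,[-0.03,0,0],[0,0,0]],[0.85,[-0.05,0,0],[0,0,0]],[0.9,[-0.05,0,0],[0,0,0]]]'

```text
time: 35.08
tcp_pos: [0.5496, -0.2179, 0.2221]
tool_rot: [-2.079, 1.569, 2.523]
wrist_force: [0.9, -0.3, 0.8]
grip_width: 0.9
```

Run:
```python
from h import *
im,d,P=look("wrist","o_wrist"); print(spot("wrist",P,"pot4_center"))
im,d,P=look("top","o_top"); print([spot("top",P,q,3) for q in ("pot4_center","pot1_center","pot2_center","pot3_center")])
go([0.438,0.050,0.13],0.785,0.9)
```

```text
[(0.82, array([ 0.554, -0.215,  0.096]))]
[[(0.76, array([0.68 , 0.061, 0.025])), (0.55, array([ 0.551, -0.22 ,  0.1  ]))], [(0.65, array([0.443, 0.049, 0.022])), (0.57, array([0.332, 0.135, 0.025]))], [], []]
t 35.42 pos [ 0.549  -0.2177  0.2195] x [-0.003  0.002 -1.   ] phi -0.11 F [-0.6 -0.1 -0.1] w 0.899 j [-0.38  0.3  -0.09  1.18  0.    1.3 ]
6
[[0.9, [0.015, -0.023, -0.042], [-0.149, -0.0, 0.0]], [0.9, [0.015, -0.017, -0.045], [-0.149, -0.0, 0.0]], [0.9, [0.015, -0.01, -0.047], [-0.149, -0.0, 0.0]], [0.9, [0.015, -0.003, -0.048], [-0.149, -0.0, 0.0]], [0.9, [0.015, 0.005, -0.048], [-0.149, -0.0, 0.0]], [0.9, [0.015, 0.012, -0.047], [-0.149, -0.0, 0.0]]]
```

View pics/o_wrist.png

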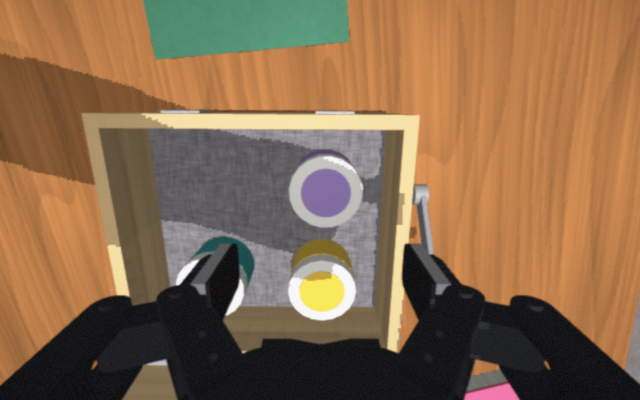

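Three pots stand upright in the chest: lilac, yellow and teal, at (325,190), (322,285) and (215,280). Next is the pink one.

apply_moves --rows '[[0.9,[0,-0.023,-0.042],[-0.149,0,0]],[0.9,[0,-0.017,-0.045],[-0.149,0,0]],[0.9,[0.015,-0.01,-0.047],[-0.149,0,0]],[0.9,[0.025,-0.003,-0.048],[-0.149,0,0]],[0.9,[0.025,0.005,-0.048],[-0.149,0,0]],[0.9,[0.025,0.012,-0.047],[-0.149,0,0]],[0.9,[0,0,0],[0,0,0]]]'

```text
time: 36.3
tcp_pos: [0.4249, 0.0552, 0.1184]
tool_rot: [-2.545, 1.553, 2.979]
wrist_force: [0.3, 0.3, 0.1]
grip_width: 0.898
```

Run:
```python
from h import *
im,d,P=look("wrist","p_wrist"); print(spot("wrist",P,"pot1_center"))
go([0.440,0.05,0.017],0.785,0.9,step=.045)
```

```text
[(0.65, array([0.331, 0.137, 0.025])), (0.55, array([0.439, 0.057, 0.023]))]
t 36.4 pos [0.4283 0.0535 0.1204] x [-0.013  0.003 -1.   ] phi 0.807 F [-0.  -0.3  0.5] w 0.898 j [ 0.12  0.09 -0.59  0.9   0.    0.88]
3
[[0.9, [0.034, 0.002, 0.004], [0.007, -0.004, 0.002]], [0.9, [0.034, 0.002, 0.004], [0.007, -0.004, 0.002]], [0.9, [0.034, 0.002, 0.004], [0.007, -0.004, 0.002]]]
```

View pics/p_wrist.png

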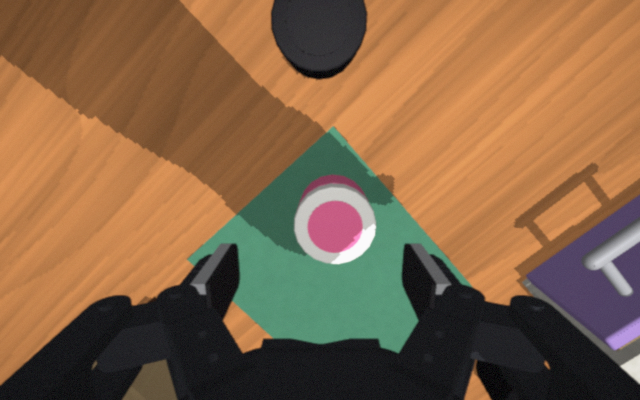

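apply_moves --rows '[[0.9,[0.035,0.003,0.003],[0.011,-0.01,0.008]],[0.9,[0.035,0.003,0.003],[0.01,0,0]],[0.9,[0.03,0.002,0.001],[0,0,0]],[0.9,[0,0,0],[0,0,0]]]'

```text
time: 36.9
tcp_pos: [0.4451, 0.0505, 0.0203]
tool_rot: [0.851, 1.564, 0.055]
wrist_force: [-0.3, -0.8, 0.5]
grip_width: 0.898
```

Run:
```python
from h import *
go([0.440,0.052,0.0135],0.785,0.9,step=.045)
```

```text
t 36.9 pos [0.4451 0.0505 0.0203] x [ 0.007  0.    -1.   ] phi 0.775 F [-0.3 -0.8  0.5] w 0.898 j [ 0.11  0.23 -0.7   0.64 -0.    0.91]
1
[[0.9, [0.007, -0.003, -0.005], [-0.01, 0.005, -0.005]]]
```

apply_moves --rows '[[0.9,[0.006,-0.002,-0.005],[0,0.005,-0.005]],[0.5,[0,0,0],[0,0,0]],[0.5,[0,0,0],[0,0,0]],[0.4,[0,0,0],[0,0,0]],[0.4,[-0.045,0,0],[0,0,0]],[0.4,[-0.045,0,0],[0,0,0]],[0.4,[-0.045,0,0],[0,0,0]],[0.4,[-0.045,0,0],[0,0,0]]]'

```text
time: 37.9
tcp_pos: [0.4388, 0.0515, 0.1997]
tool_rot: [-2.2, 1.568, -2.999]
wrist_force: [1.0, 1.1, -2.6]
grip_width: 0.673
```

Run:
```python
from h import *
go([0.4521,-0.2073,0.19],-0.117,0.4)
```

```text
t 37.9 pos [0.4388 0.0515 0.1997] x [-0.002 -0.    -1.   ] phi 0.773 F [ 1.   1.1 -2.6] w 0.673 j [ 0.12  0.04 -0.46  1.08 -0.    0.91]
6
[[0.4, [0.002, -0.029, 0.032], [0.148, -0.0, 0.0]], [0.4, [0.002, -0.023, 0.036], [0.148, -0.0, 0.0]], [0.4, [0.002, -0.018, 0.039], [0.148, -0.0, 0.0]], [0.4, [0.002, -0.012, 0.042], [0.148, -0.0, 0.0]], [0.4, [0.002, -0.006, 0.043], [0.148, -0.0, 0.0]], [0.4, [0.002, 0.001, 0.043], [0.148, -0.0, 0.0]]]
```

apply_moves --rows '[[0.4,[0.002,-0.029,0.032],[0.148,0,0]],[0.4,[0.002,-0.023,0.036],[0.148,0,0]],[0.4,[0.002,-0.018,0.039],[0.148,0,0]],[0.4,[0.002,-0.012,0.042],[0.148,0,0]],[0.4,[0.002,-0.006,0.043],[0.148,0,0]],[0.4,[0.002,0.001,0.043],[0.148,0,0]],[0.4,[0,0,0],[0,0,0]]]'

```text
time: 38.78
tcp_pos: [0.453, -0.214, 0.1943]
tool_rot: [1.62, 1.559, -0.091]
wrist_force: [-1.0, 1.1, -2.0]
grip_width: 0.68
```

Run:
```python
from h import *
go([0.4521,-0.2073,0.1],-0.117,0.4,step=.03)
```

```text
t 38.77 pos [ 0.453  -0.214   0.1943] x [ 0.011 -0.001 -1.   ] phi -0.14 F [-1.   1.1 -2. ] w 0.68 j [-0.44  0.14 -0.36  1.07  0.    1.27]
4
[[0.4, [0.024, -0.001, -0.002], [-0.006, -0.0, -0.003]], [0.4, [0.024, -0.001, -0.002], [-0.006, -0.0, -0.003]], [0.4, [0.024, -0.001, -0.002], [-0.006, -0.0, -0.003]], [0.4, [0.024, -0.0, -0.002], [-0.006, -0.0, -0.003]]]
```

apply_moves --rows '[[0.4,[0.025,-0.002,-0.003],[-0.012,0,-0.011]],[0.4,[0.025,-0.001,-0.002],[-0.012,0,0]],[0.4,[0.025,0,-0.002],[0,0,0]],[0.4,[0.017,0,0],[0,0,0]],[0.4,[0,0,0],[0,0,0]]]'

```text
time: 39.4
tcp_pos: [0.4507, -0.2026, 0.1007]
tool_rot: [2.937, 1.568, 1.259]
wrist_force: [-0.6, 0.2, -0.8]
grip_width: 0.676
```

Run:
```python
from h import *
go([0.4521,-0.2073,0.094],-0.117,0.4,step=.03)
```

```text
t 39.4 pos [ 0.4507 -0.2026  0.1007] x [ 0.001  0.003 -1.   ] phi -0.108 F [-0.6  0.2 -0.8] w 0.676 j [-0.42  0.21 -0.49  0.86  0.    1.25]
1
[[0.4, [0.007, 0.002, 0.005], [0.009, -0.003, -0.001]]]
```

apply_moves --rows '[[0.4,[0.006,0.001,0.004],[0,0,0]],[0.4,[0.002,0,0],[0,0,0]]]'

```text
time: 39.65
tcp_pos: [0.4524, -0.2065, 0.0939]
tool_rot: [2.258, 1.567, 0.582]
wrist_force: [-0.3, 0.3, -2.8]
grip_width: 0.678
```

apply_moves --rows '[[0.4,[0.002,0,0],[0,0,0]]]'

```text
time: 39.78
tcp_pos: [0.4528, -0.2067, 0.0923]
tool_rot: [2.053, 1.567, 0.377]
wrist_force: [0.1, 0.6, -2.1]
grip_width: 0.68
```

apply_moves --rows '[[0.4,[0.002,0,0],[0,0,0]]]'

```text
time: 39.9
tcp_pos: [0.453, -0.2067, 0.0913]
tool_rot: [2.027, 1.566, 0.35]
wrist_force: [-6.0, 4.5, 19.5]
grip_width: 0.682
```

apply_moves --rows '[[0.82,[-0.001,0,0],[0,0,0]],[0.82,[0,0,0],[0,0,0]],[0.82,[-0.03,0,0],[0,0,0]],[0.85,[-0.05,0,0],[0,0,0]],[0.9,[-0.06,0,0],[0,0,0]],[0.9,[-0.05,0,0.05],[0,0,0]]]'

```text
time: 40.65
tcp_pos: [0.4463, -0.249, 0.2789]
tool_rot: [-3.141, 1.567, 1.469]
wrist_force: [1.3, -0.6, -0.7]
grip_width: 0.902
```

Run:
```python
from h import *
st()
im,d,P=look("wrist","q_wrist")
im,d,P=look("scene","q_scene"); print([spot("scene",P,q,3) for q in ("stay_knob","stay_pivot","lid_edge","lid_hinge")])
im,d,P=look("top","q_top"); print([spot("top",P,q,3) for q in ("stay_knob","stay_pivot","lid_edge","lid_hinge")])
```

```text
t 40.65 pos [ 0.4463 -0.249   0.2789] x [ 0.     0.004 -1.   ] phi -0.102 F [ 1.3 -0.6 -0.7] w 0.902 j [-0.51  0.13 -0.17  1.27  0.    1.16]
[[(0.77, array([ 0.652, -0.309,  0.199])), (0.69, array([ 0.48 , -0.405,  0.349]))], [(0.87, array([ 0.626, -0.22 ,  0.131])), (0.64, array([0.552, 0.494, 0.005])), (0.41, array([ 0.45 , -0.208,  0.097]))], [(0.76, array([ 0.481, -0.403,  0.349]))], [(0.8, array([ 0.482, -0.36 ,  0.14 ]))]]
[[(0.63, array([ 0.65 , -0.305,  0.197])), (0.22, array([ 0.452, -0.207,  0.1  ]))], [(0.65, array([ 0.625, -0.225,  0.128])), (0.25, array([ 0.496, -0.255, -0.004]))], [(0.89, array([ 0.478, -0.403,  0.345]))], []]
```

View pics/q_wrist.png

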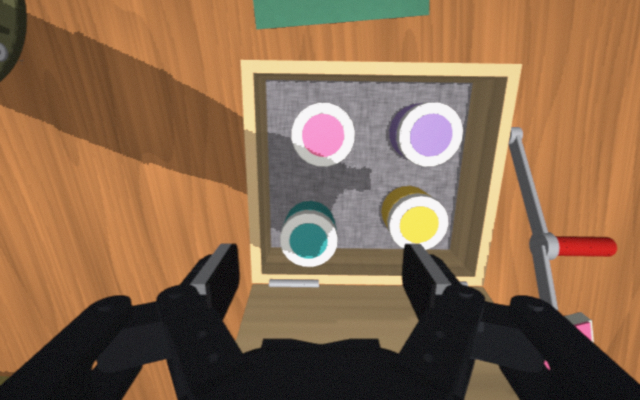

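View pics/q_scene.png

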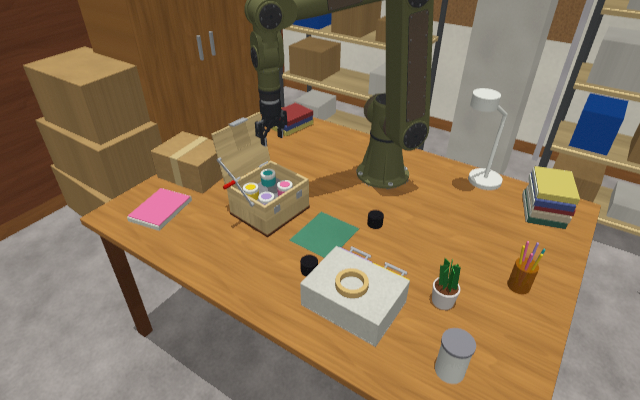

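Run:
```python
from h import *
go([0.656,-0.3075,0.25],-0.117,0)
```

```text
t 41.2 pos [ 0.4452 -0.2492  0.275 ] x [-0.004  0.005 -1.   ] phi -0.105 F [ 0.   0.3 -0.8] w 0.901 j [-0.51  0.13 -0.17  1.27  0.    1.16]
5
[[0, [0.005, 0.043, 0.007], [0.002, -0.001, 0.001]], [0, [0.005, 0.043, 0.007], [0.002, -0.001, 0.001]], [0, [0.005, 0.043, 0.007], [0.002, -0.001, 0.001]], [0, [0.005, 0.043, 0.007], [0.002, -0.001, 0.001]], [0, [0.005, 0.043, 0.007], [0.002, -0.001, 0.001]]]
```

apply_moves --rows '[[0,[0.005,0.043,0.007],[0.002,0,0]],[0,[0.005,0.043,0.007],[0.002,0,0]],[0,[0.005,0.043,0.007],[0.002,0,0]],[0,[0.005,0.043,0.007],[0.002,0,0]],[0,[0.005,0.043,0.007],[0.002,0,0]],[0,[0,0,0],[0,0,0]]]'

```text
time: 41.95
tcp_pos: [0.6601, -0.3056, 0.2433]
tool_rot: [-2.18, 1.559, 2.42]
wrist_force: [-0.7, -0.1, 0.2]
grip_width: -0.002
```

Run:
```python
from h import *
im,d,P=look("wrist","r_wrist"); print(spot("wrist",P,"stay_knob"))
go([0.656,-0.3075,0.213],-0.117,0)
```

```text
[(0.57, array([ 0.652, -0.307,  0.195]))]
t 42.05 pos [ 0.6581 -0.3054  0.2457] x [-0.008  0.007 -1.   ] phi -0.113 F [ 0.3 -0.5  0.3] w 0.001 j [-0.44  0.57  0.38  1.38  0.    1.25]
1
[[0, [0.033, -0.002, 0.003], [0.004, -0.006, 0.009]]]
```

View pics/r_wrist.png

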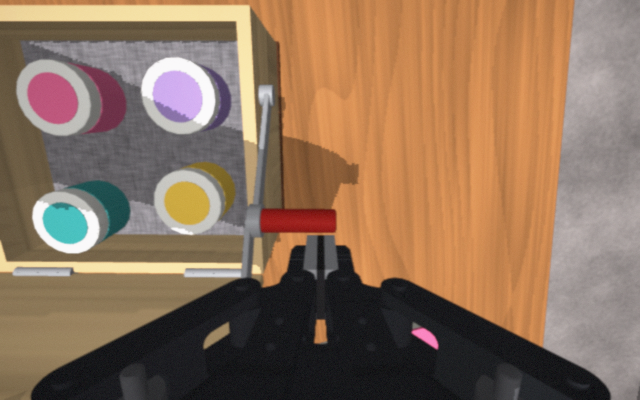

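apply_moves --rows '[[0,[0.03,-0.005,0.002],[0.004,-0.006,0.009]],[0,[0.005,0,0],[0,0,0]],[0,[0,0,0],[0,0,0]]]'

```text
time: 42.42
tcp_pos: [0.6507, -0.306, 0.2142]
tool_rot: [1.266, 1.567, -0.422]
wrist_force: [0.4, 0.3, -0.4]
grip_width: 0.0
```

apply_moves --rows '[[0,[0.008,0.001,0],[0,0,0]],[0,[0.006,0,0.004],[0,0,0]],[0,[0.006,0,0.005],[0,0,0]]]'

```text
time: 42.8
tcp_pos: [0.652, -0.3159, 0.1971]
tool_rot: [1.278, 1.562, -0.41]
wrist_force: [-0.1, 0.2, -0.1]
grip_width: -0.002
```

Run:
```python
from h import *
im,d,P=look("wrist","s_wrist"); print(spot("wrist",P,"stay_knob"))
im,d,P=look("scene","s_scene"); print(spot("scene",P,"stay_knob"),spot("scene",P,"lid_edge"))
cv2.imwrite("pics/s_sc.png",cv2.resize(im[80:250,180:360,::-1],None,fx=4,fy=3.5))
```

```text
[(0.6, array([ 0.651, -0.308,  0.19 ]))]
[] [(0.89, array([ 0.481, -0.406,  0.349]))]
```

View pics/s_wrist.png

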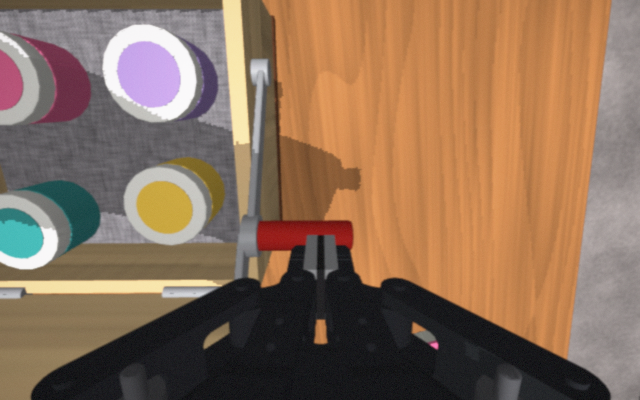

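View pics/s_sc.png

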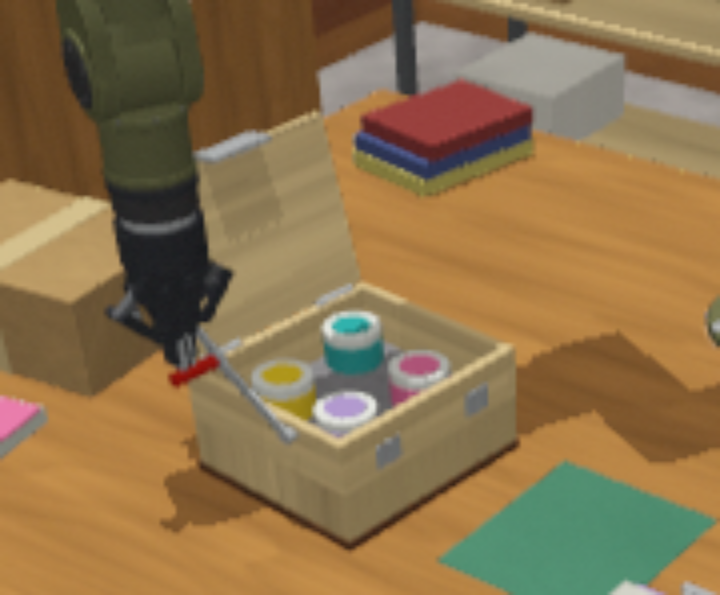

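apply_moves --rows '[[0,[-0.025,0,0],[0,0,0]],[0,[0,0.001,-0.012],[0,0,0]],[0,[0,0,0],[0,0,0]]]'

```text
time: 43.42
tcp_pos: [0.654, -0.3027, 0.2211]
tool_rot: [1.332, 1.564, -0.357]
wrist_force: [-0.0, 0.6, 0.4]
grip_width: -0.002
```

Run:
```python
from h import *
go([0.652,-0.306,0.206],-0.117,0)
```

```text
t 43.42 pos [ 0.654  -0.3027  0.2211] x [ 0.006 -0.002 -1.   ] phi -0.117 F [-0.   0.6  0.4] w -0.002 j [-0.43  0.55  0.28  1.3   0.    1.25]
1
[[0, [0.015, -0.002, 0.004], [-0.0, 0.002, -0.006]]]
```

apply_moves --rows '[[0,[0.014,-0.001,0.002],[0,0,-0.006]],[0,[0.006,0,0],[0,0,0]],[0,[0.004,0,0],[0,0,0]]]'

```text
time: 43.8
tcp_pos: [0.6521, -0.3044, 0.1935]
tool_rot: [-0.998, 1.568, -2.686]
wrist_force: [0.3, -2.5, 2.8]
grip_width: 0.002
```

Run:
```python
from h import *
st()
im,d,P=look("wrist","t_wrist"); print(spot("wrist",P,"stay_knob"))
im,d,P=look("scene","t_scene"); print(spot("scene",P,"stay_knob"),spot("scene",P,"lid_edge"))
cv2.imwrite("pics/t_sc.png",cv2.resize(im[130:220,200:290,::-1],None,fx=6,fy=6))
```

```text
t 43.8 pos [ 0.6521 -0.3044  0.1935] x [-0.003 -0.001 -1.   ] phi -0.117 F [ 0.3 -2.5  2.8] w 0.002 j [-0.44  0.56  0.24  1.25 -0.    1.25]
[]
[(0.53, array([ 0.65 , -0.317,  0.191]))] [(0.56, array([ 0.481, -0.406,  0.35 ]))]
```

View pics/t_wrist.png

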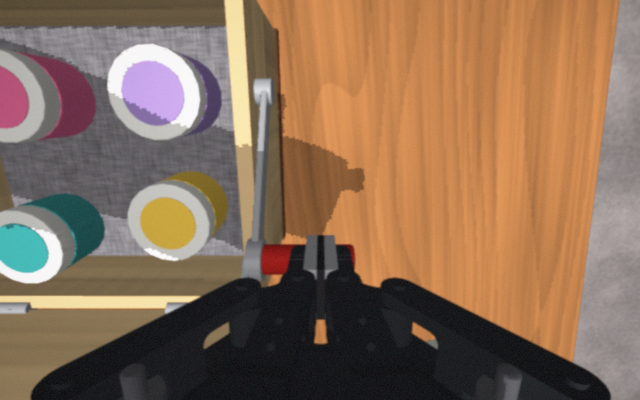

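View pics/t_sc.png

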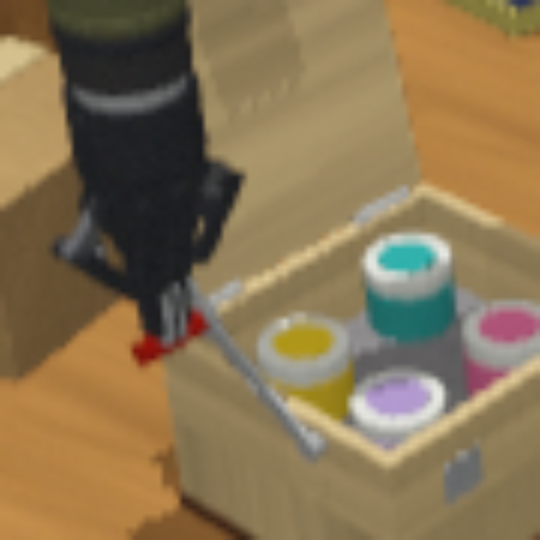

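```bash
cat >> h.py <<'E'
def red(cam):
    im,d,P=look(cam); W=cloud(P,d); f=im.astype(int)
    m=(f[...,0]>110)&(f[...,1]<60)&(f[...,2]<60)&(W[...,0]>.6)&(W[...,0]<.72)&(W[...,1]<-.2)&(W[...,1]>-.45)&(W[...,2]>0.02)
    if m.sum()<5: print(cam,"no red"); return
    p=W[m]; ex=np.array([.9932,-.1167]); ey=np.array([.1167,.9932]); c=np.array([.4975,-.2555])
    q=np.c_[(p[:,:2]-c)@ex,(p[:,:2]-c)@ey,p[:,2]]
    print(cam,m.sum(),"chest-frame lo",np.round(np.percentile(q,3,axis=0),3),"hi",np.round(np.percentile(q,97,axis=0),3))
    t=robot.observe()["tcp_pos"]; print(" tcp chest-frame",np.round([(t[:2]-c)@ex,(t[:2]-c)@ey,t[2]],3))
E
python3 - <<'E'
from h import *
red("wrist");red("scene")
E
```

```text
wrist 745 chest-frame lo [ 0.129 -0.044  0.184] hi [ 0.148 -0.032  0.193]
 tcp chest-frame [ 0.16  -0.03   0.195]
scene 27 chest-frame lo [ 0.132 -0.043  0.184] hi [ 0.177 -0.03   0.196]
 tcp chest-frame [ 0.16  -0.03   0.195]
```

apply_moves --rows '[[0,[0.006,0,0.006],[0,0,0]],[0,[0.006,0,0.006],[0,0,0]],[0,[0.006,0,0.006],[0,0,0]]]'

```text
time: 44.52
tcp_pos: [0.6517, -0.3217, 0.178]
tool_rot: [1.836, 1.568, 0.15]
wrist_force: [-0.1, 3.6, 5.4]
grip_width: 0.004
```

Run:
```python
from h import *
st()
red("wrist");red("scene")
im,d,P=look("scene"); print(spot("scene",P,"stay_knob"),spot("scene",P,"lid_edge"))
```

```text
t 44.52 pos [ 0.6517 -0.3217  0.178 ] x [ 0.003  0.    -1.   ] phi -0.115 F [-0.1  3.6  5.4] w 0.004 j [-0.46  0.58  0.23  1.22  0.    1.23]
wrist 1511 chest-frame lo [ 0.13  -0.052  0.171] hi [ 0.175 -0.04   0.178]
 tcp chest-frame [ 0.161 -0.049  0.177]
scene 39 chest-frame lo [ 0.131 -0.052  0.166] hi [ 0.177 -0.039  0.18 ]
 tcp chest-frame [ 0.161 -0.049  0.177]
[] [(0.61, array([ 0.483, -0.388,  0.352]))]
```

apply_moves --rows '[[0,[0.007,0,0.002],[0,0,0]],[0,[0.007,0,0.003],[0,0,0]],[0,[0.007,0,0.003],[0,0,0]]]'

```text
time: 45.15
tcp_pos: [0.6504, -0.3292, 0.1603]
tool_rot: [1.57, 1.567, -0.116]
wrist_force: [-2.6, 6.4, 12.8]
grip_width: 0.002
```

Run:
```python
from h import *
st()
red("wrist");red("scene")
im,d,P=look("scene","u_scene"); print(spot("scene",P,"stay_knob"),spot("scene",P,"lid_edge"))
```

```text
t 45.15 pos [ 0.6504 -0.3292  0.1603] x [ 0.003 -0.    -1.   ] phi -0.115 F [-2.6  6.4 12.8] w 0.002 j [-0.47  0.59  0.21  1.19  0.    1.22]
wrist 1745 chest-frame lo [ 0.13  -0.057  0.153] hi [ 0.175 -0.045  0.16 ]
 tcp chest-frame [ 0.16  -0.056  0.159]
scene 42 chest-frame lo [ 0.129 -0.057  0.147] hi [ 0.177 -0.045  0.163]
 tcp chest-frame [ 0.16  -0.056  0.16 ]
[(0.66, array([ 0.653, -0.326,  0.154])), (0.66, array([ 0.448, -0.21 ,  0.102]))] [(0.97, array([ 0.486, -0.342,  0.356])), (0.32, array([ 0.496, -0.255,  0.078]))]
```

View pics/u_scene.png

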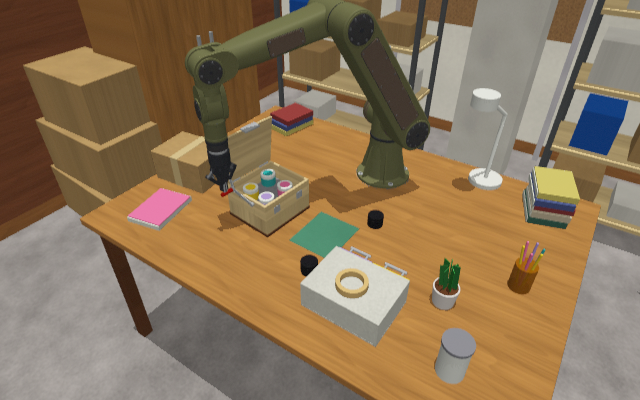

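apply_moves --rows '[[0,[-0.006,0.015,-0.004],[0,0,0]],[0,[-0.006,0.045,-0.005],[0,0,0]],[0,[-0.05,0.02,0],[0,0,0]],[0,[-0.055,0,0],[0,0,0]],[0,[-0.055,0,0],[0,0,0]],[0,[-0.055,0,0],[0,0,0]],[0,[-0.05,0,0],[0,0,0]]]'

```text
time: 46.28
tcp_pos: [0.7026, -0.3176, 0.4042]
tool_rot: [0.416, 1.563, -1.27]
wrist_force: [-0.2, 1.4, 0.3]
grip_width: -0.002
```

Run:
```python
from h import *
go([0.477,-0.43,0.44],-0.117,0)
im,d,P=look("scene","v_scene"); print(spot("scene",P,"lid_edge"),spot("scene",P,"stay_knob"))
red("scene")
```

```text
t 46.27 pos [ 0.7026 -0.3176  0.4042] x [ 0.002 -0.007 -1.   ] phi -0.116 F [-0.2  1.4  0.3] w -0.002 j [-0.42  0.85  1.24  1.96 -0.01  1.26]
5
[[0, [-0.007, -0.042, 0.028], [0.0, 0.001, -0.001]], [0, [-0.007, -0.042, 0.028], [0.0, 0.001, -0.001]], [0, [-0.007, -0.042, 0.028], [0.0, 0.001, -0.001]], [0, [-0.007, -0.042, 0.028], [0.0, 0.001, -0.001]], [0, [-0.007, -0.042, 0.028], [0.0, 0.001, -0.001]]]
[(0.75, array([ 0.487, -0.345,  0.357])), (0.52, array([ 0.451, -0.208,  0.1  ]))] [(0.78, array([ 0.651, -0.331,  0.153])), (0.4, array([0.57 , 0.198, 0.079]))]
scene 47 chest-frame lo [ 0.129 -0.056  0.147] hi [ 0.177 -0.044  0.164]
 tcp chest-frame [ 0.213 -0.038  0.412]
```

View pics/v_scene.png

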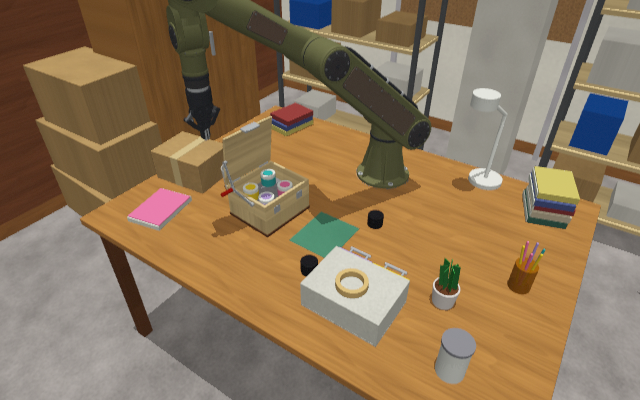

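apply_moves --rows '[[0,[0,-0.042,0.012],[0,0,0]],[0,[0,-0.042,0.025],[0,0,0]],[0,[0,-0.042,0.035],[0,0,0]],[0,[0,-0.042,0.035],[0,0,0]],[0,[0,-0.042,0.035],[0,0,0]],[0,[0,0,0],[0,0,0]]]'

```text
time: 47.22
tcp_pos: [0.4921, -0.4405, 0.3993]
tool_rot: [0.789, 1.555, -0.896]
wrist_force: [0.5, 0.6, -0.4]
grip_width: 0.001
```

Run:
```python
from h import *
go([0.477,-0.425,0.31],-0.117,0)
im,d,P=look("scene","w_scene"); print(spot("scene",P,"lid_edge"))
im,d,P=look("wrist","w_wrist"); print(spot("wrist",P,"lid_edge"))
```

```text
t 47.23 pos [ 0.4921 -0.4405  0.3993] x [ 0.01  -0.013 -1.   ] phi -0.114 F [ 0.5  0.6 -0.4] w 0.001 j [-0.73  0.43  0.5   1.62 -0.    0.96]
2
[[0, [0.044, -0.009, -0.007], [0.002, 0.006, -0.006]], [0, [0.045, -0.009, -0.007], [0.002, 0.006, -0.006]]]
[(0.79, array([ 0.489, -0.34 ,  0.355])), (0.43, array([ 0.551, -0.216,  0.101]))]
[(0.77, array([ 0.488, -0.335,  0.349]))]
```

View pics/w_wrist.png

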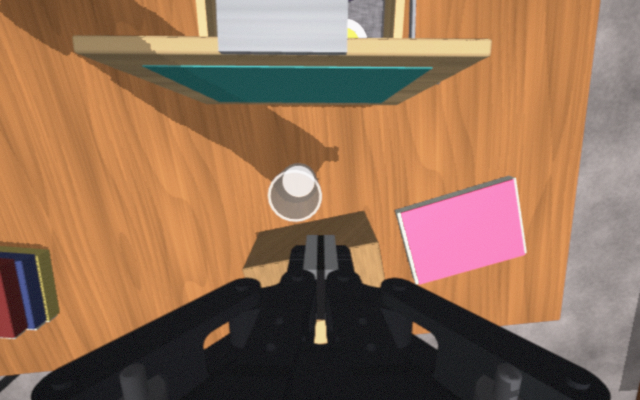

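apply_moves --rows '[[0,[0.044,-0.006,-0.003],[0.002,0.006,-0.006]],[0,[0.045,-0.005,-0.003],[0,0,0]],[0,[0,0,-0.02],[0,0,0]],[0,[0,0,0],[0,0,0]]]'

```text
time: 47.92
tcp_pos: [0.4948, -0.407, 0.3081]
tool_rot: [1.093, 1.562, -0.58]
wrist_force: [-0.1, -0.1, 0.8]
grip_width: -0.0
```

```bash
cat >> h.py <<'E'
H=np.array([0.484,-0.3585,0.14]); EY=np.array([.1167,.9932,0])
def lidtcp(th,s=.17,hw=.011):
    u=s*np.cos(th)-.01*np.sin(th)-hw*min(1,np.sin(th)/.3); w=s*np.sin(th)+.01*np.cos(th)
    return H+EY*u+np.array([0,0,w])
def uw():
    Rm,s=toolrot(); t=s["tcp_pos"]-H; return np.round([t[:2]@[.9932,-.1167],t@EY,t[2]],4)
def lidang(cam="scene"):
    im,d,P=look(cam); r=spot(cam,P,"lid_edge",1)
    for sc,p in r:
        u=(p-H)@EY; w=p[2]-H[2]; print(cam,sc,p,"th",round(np.degrees(np.arctan2(w,u)-np.arctan2(.01,.21)),1),"r",round(np.hypot(u,w),3))
E
python3 - <<'E'
from h import *
st(); print(uw()); lidang()
for a in range(85,-1,-5): print(a,np.round((lidtcp(np.radians(a))-H)@np.c_[EY,[0,0,1]],4),end="; ")
E
```

```text
t 47.92 pos [ 0.4948 -0.407   0.3081] x [ 0.008 -0.005 -1.   ] phi -0.102 F [-0.1 -0.1  0.8] w -0.0 j [-0.69  0.37  0.21  1.4   0.    0.98]
[ 0.0164 -0.0469  0.1681]
scene 0.72 [ 0.488 -0.342  0.354] th 82.8 r 0.215
85 [-0.0061  0.1702]; 80 [0.0087 0.1692]; 75 [0.0233 0.1668]; 70 [0.0377 0.1632]; 65 [0.0518 0.1583]; 60 [0.0653 0.1522]; 55 [0.0783 0.145 ]; 50 [0.0906 0.1367]; 45 [0.1021 0.1273]; 40 [0.1128 0.1169]; 35 [0.1225 0.1057]; 30 [0.1312 0.0937]; 25 [0.1389 0.0809]; 20 [0.1453 0.0675]; 15 [0.1521 0.0537]; 10 [0.1593 0.0394]; 5 [0.1653 0.0248]; 0 [0.17 0.01];
```

apply_moves --rows '[[0,[-0.001,-0.002,-0.014],[0.01,0.005,0]],[0,[-0.001,0,-0.014],[0,0,0]],[0,[0,0,-0.01],[0,0,0]],[0,[0,0,-0.008],[0,0,0]],[0,[0,0,-0.008],[0,0,0]]]'

```text
time: 48.65
tcp_pos: [0.5004, -0.3528, 0.3136]
tool_rot: [1.26, 1.557, -0.425]
wrist_force: [-0.3, -4.8, -2.9]
grip_width: -0.002
```

Run:
```python
from h import *
st(); print(uw()); lidang()
```

```text
t 48.65 pos [ 0.5004 -0.3528  0.3136] x [ 0.013 -0.006 -1.   ] phi -0.114 F [-0.3 -4.8 -2.9] w -0.002 j [-0.62  0.31  0.13  1.38  0.    1.07]
[0.0156 0.0076 0.1736]
scene 0.95 [ 0.488 -0.339  0.357] th 82.1 r 0.218
```

apply_moves --rows '[[0,[0.001,0,-0.008],[0,0.01,0]],[0,[0.0012,0,-0.008],[0,0,0]],[0,[0.0018,0,-0.008],[0,0,0]],[0,[0.0018,0,-0.008],[0,0,0]],[0,[0.0025,0,-0.008],[0,0,0]],[0,[0.003,0,-0.008],[0,0,0]],[0,[0.003,0,-0.0075],[0,0,0]],[0,[0.003,0,-0.0075],[0,0,0]]]'

```text
time: 49.75
tcp_pos: [0.5079, -0.2874, 0.2953]
tool_rot: [1.927, 1.557, 0.241]
wrist_force: [-0.4, -3.6, 0.1]
grip_width: -0.001
```

Run:
```python
from h import *
st(); print(uw()); lidang(); lidang("top")
```

```text
t 49.75 pos [ 0.5079 -0.2874  0.2953] x [ 0.013  0.003 -1.   ] phi -0.115 F [-0.4 -3.6  0.1] w -0.001 j [-0.52  0.26  0.02  1.33  0.01  1.17]
[0.0154 0.0734 0.1553]
scene 0.76 [ 0.495 -0.263  0.332] th 60.7 r 0.215
top 0.88 [ 0.494 -0.261  0.325] th 59.4 r 0.209
```

apply_moves --rows '[[0,[0.0038,0,-0.007],[0,0.01,0]],[0,[0.004,0,-0.007],[0,0,0]],[0,[0.0044,0,-0.0068],[0,0,0]],[0,[0.0046,0,-0.0066],[0,0,0]],[0,[0.005,0,-0.0063],[0,0,0]],[0,[0.005,0,-0.006],[0,0,0]],[0,[0.0054,0,-0.0058],[0,0,0]],[0,[0.0056,0,-0.0056],[0,0,0]]]'

```text
time: 50.95
tcp_pos: [0.5147, -0.2334, 0.2564]
tool_rot: [2.43, 1.55, 0.744]
wrist_force: [-1.4, -2.2, 0.2]
grip_width: -0.002
```

Run:
```python
from h import *
st(); print(uw()); lidang(); lidang("top")
```

```text
t 50.95 pos [ 0.5147 -0.2334  0.2564] x [ 0.015  0.014 -1.   ] phi -0.116 F [-1.4 -2.2  0.2] w -0.002 j [-0.44  0.23 -0.1   1.23  0.02  1.25]
[0.0159 0.1278 0.1164]
scene 0.96 [ 0.501 -0.2    0.281] th 38.8 r 0.213
top 0.7 [ 0.501 -0.201  0.275] th 37.7 r 0.208
```

apply_moves --rows '[[0,[0.006,0,-0.0045],[0,0.013,-0.01]],[0,[0.006,0,-0.004],[0,0,0]],[0,[0.0064,0,-0.0038],[0,0,0]],[0,[0.0064,0,-0.0036],[0,0,0]],[0,[0.0067,0,-0.0032],[0,0,0]],[0,[0.0067,0,-0.003],[0,0,0]],[0,[0.0069,0,-0.0022],[0,0,0]],[0,[0.0069,0,-0.002],[0,0,0]]]'

```text
time: 52.15
tcp_pos: [0.5188, -0.2033, 0.2026]
tool_rot: [3.026, 1.539, 1.34]
wrist_force: [0.9, 0.7, 1.6]
grip_width: 0.0
```

Run:
```python
from h import *
st(); print(uw()); lidang(); lidang("top"); red("scene")
```

```text
t 52.15 pos [ 0.5188 -0.2033  0.2026] x [ 0.007  0.031 -0.999] phi -0.115 F [0.9 0.7 1.6] w 0.0 j [-0.39  0.25 -0.2   1.13  0.03  1.29]
[0.0164 0.1582 0.0626]
scene 0.69 [ 0.511 -0.162  0.223] th 20.0 r 0.215
top 0.73 [ 0.508 -0.162  0.21 ] th 16.7 r 0.21
scene 45 chest-frame lo [ 0.122 -0.058  0.06 ] hi [ 0.177 -0.034  0.093]
 tcp chest-frame [0.015 0.054 0.203]
```

apply_moves --rows '[[0,[0.0065,0,-0.002],[0,-0.015,0]],[0,[0.0065,0,-0.001],[0,-0.015,0]],[0,[0.0065,0,-0.001],[0,0,0]],[0,[0.0065,0,0],[0,0,0]],[0,[0.006,0,0],[0,0,0]]]'

```text
time: 53.02
tcp_pos: [0.5199, -0.199, 0.1698]
tool_rot: [1.517, 1.566, -0.169]
wrist_force: [0.2, -0.6, 0.8]
grip_width: 0.001
```

Run:
```python
from h import *
st(); print(uw()); lidang(); lidang("top"); red("scene")
```

```text
t 53.02 pos [ 0.5199 -0.199   0.1698] x [ 0.005 -0.001 -1.   ] phi -0.115 F [ 0.2 -0.6  0.8] w 0.001 j [-0.37  0.26 -0.26  1.04  0.    1.32]
[0.0171 0.1626 0.0298]
scene 0.42 [ 0.46  -0.493  0.   ] th -137.0 r 0.195
top 0.83 [ 0.507 -0.154  0.171] th 5.8 r 0.208
scene 45 chest-frame lo [ 0.13  -0.025  0.051] hi [ 0.176 -0.011  0.066]
 tcp chest-frame [0.016 0.058 0.17 ]
```

apply_moves --rows '[[0,[0.005,0,0],[0,0,0]],[0,[0.004,0,0],[0,0,0]],[0,[0.004,0,0],[0,0,0]],[0,[0.003,0,0],[0,0,0]]]'

```text
time: 53.78
tcp_pos: [0.5206, -0.1995, 0.1541]
tool_rot: [1.504, 1.564, -0.182]
wrist_force: [0.3, 0.4, 0.3]
grip_width: -0.001
```

apply_moves --rows '[[0,[0.003,0,0],[0,0,0]],[0,[0.002,0,0],[0,0,0]]]'

```text
time: 54.02
tcp_pos: [0.5207, -0.1995, 0.1499]
tool_rot: [1.499, 1.564, -0.187]
wrist_force: [-6.9, 2.3, 22.4]
grip_width: -0.0
```

Run:
```python
from h import *
st(); print(uw()); lidang(); lidang("top"); red("scene")
im,d,P=look("top","x_top"); W=cloud(P,d)
c=np.array([.4975,-.2555]); 
for y in (-.09,-.06,0,.04,.07,.09):
  for x in (-.09,.09):
    w=c+x*np.array([.9932,-.1167])+y*np.array([.1167,.9932]); u,v=w2pix(P,[*w,.15]); print(x,y,np.round(W[int(round(v)),int(round(u)),2],3),end="; ")
im,d,P=look("scene","x_scene"); cv2.imwrite("pics/x_sc.png",cv2.resize(im[90:260,180:360,::-1],None,fx=4,fy=3.5))
```

```text
t 54.02 pos [ 0.5207 -0.1995  0.1499] x [ 0.007 -0.001 -1.   ] phi -0.116 F [-6.9  2.3 22.4] w -0.0 j [-0.37  0.27 -0.29  1.    0.    1.32]
[0.0179 0.1622 0.0099]
scene 0.61 [ 0.51  -0.151  0.155] th 1.4 r 0.21
top 0.97 [ 0.511 -0.148  0.15 ] th -0.0 r 0.212
scene 41 chest-frame lo [0.131 0.    0.035] hi [0.175 0.014 0.051]
 tcp chest-frame [0.016 0.058 0.15 ]
-0.09 -0.09 0.153; 0.09 -0.09 0.147; -0.09 -0.06 0.16; 0.09 -0.06 0.657; -0.09 0 0.709; 0.09 0 0.664; -0.09 0.04 0.716; 0.09 0.04 0.663; -0.09 0.07 0.716; 0.09 0.07 0.595; -0.09 0.09 0.708; 0.09 0.09 0.147;
```

View pics/x_sc.png

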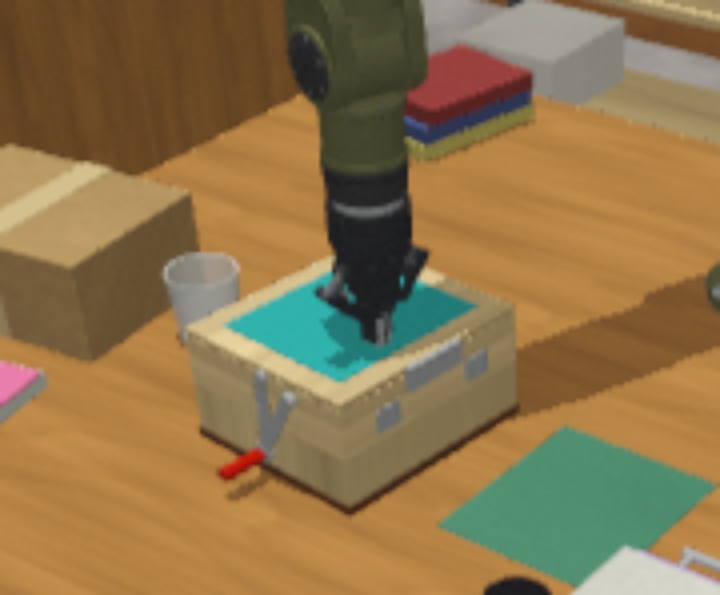

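apply_moves --rows '[[0,[-0.003,0,0],[0,0,0]],[0,[-0.03,0,0],[0,0,0]],[0,[-0.05,0,-0.02],[0,0,0]],[0,[-0.04,-0.03,-0.05],[0,0,0]],[0,[0,-0.03,-0.05],[0,0,0]],[0,[0,-0.03,-0.05],[0,0,0]],[0,[0,0,-0.05],[0,0,0]],[0,[0,0,0],[0,0,0]]]'

```text
time: 55.38
tcp_pos: [0.458, 0.0287, 0.2717]
tool_rot: [1.573, 1.561, -0.117]
wrist_force: [0.3, 0.7, -0.4]
grip_width: 0.004
```

Run:
```python
from h import *
st(); lidang(); lidang("top"); red("scene")
im,d,P=look("top","y_top"); W=cloud(P,d)
for q in ("drawer_left_handle","drawer_right_handle","plant","cup","tape","pot1_center","pot4_center"): print(q,spot("top",P,q,3))
c=np.array([.4975,-.2555]); 
for y in (-.09,-.06,0,.04,.07,.09):
  for x in (-.09,.09):
    w=c+x*np.array([.9932,-.1167])+y*np.array([.1167,.9932]); u,v=w2pix(P,[*w,.15]); print(x,y,np.round(np.median(W[int(v)-1:int(v)+2,int(u)-1:int(u)+2,2]),3),end="; ")
im,d,P=look("scene","y_scene");
```

```text
t 55.38 pos [0.458  0.0287 0.2717] x [ 0.01  -0.001 -1.   ] phi -0.118 F [ 0.3  0.7 -0.4] w 0.004 j [ 0.06  0.02 -0.3   1.23 -0.    1.75]
scene 0.67 [ 0.51  -0.15   0.157] th 1.9 r 0.211
scene 43 chest-frame lo [0.132 0.    0.034] hi [0.177 0.011 0.049]
 tcp chest-frame [-0.072  0.274  0.271]
drawer_left_handle [(0.86, array([0.572, 0.33 , 0.07 ]))]
drawer_right_handle [(0.8, array([0.57 , 0.202, 0.072]))]
plant [(0.82, array([ 0.553,  0.493, -0.001]))]
cup [(0.93, array([ 0.453, -0.502,  0.007]))]
tape [(0.82, array([0.738, 0.263, 0.099]))]
pot1_center [(0.75, array([0.571, 0.331, 0.072])), (0.71, array([ 0.657, -0.271,  0.036])), (0.52, array([0.332, 0.14 , 0.023]))]
pot4_center [(0.64, array([0.682, 0.061, 0.023]))]
-0.09 -0.09 0.145; 0.09 -0.09 0.15; -0.09 -0.06 0.153; 0.09 -0.06 0.152; -0.09 0 0.15; 0.09 0 0.152; -0.09 0.04 0.151; 0.09 0.04 0.148; -0.09 0.07 0.149; 0.09 0.07 0.15; -0.09 0.09 0.145; 0.09 0.09 0.149;
```

View pics/y_scene.png

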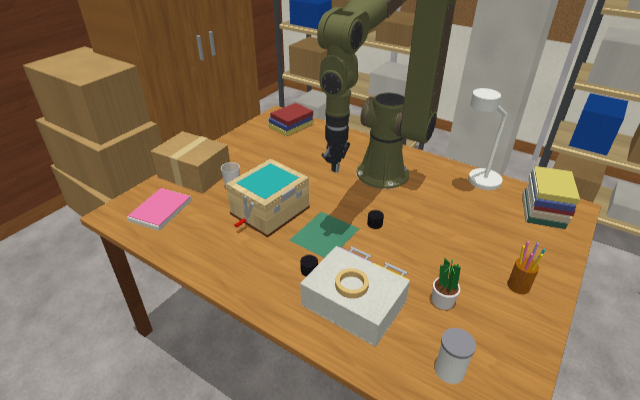

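View pics/y_top.png

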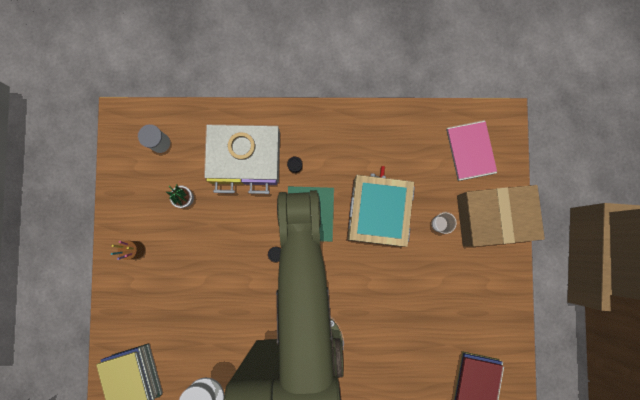

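```bash
python3 -c "
from bench import robot
print(robot.finish_job())"
```

```text
the job is handed in; nothing more can be done
None
```

The job is done and handed in, in the order asked, at about 56 s of the 210 s allowed; no verdict was reported.

**What I did**
1. I pushed the yellow drawer to its stop.
2. I opened the lilac drawer, laid the stapler in it, and pushed it back to its stop.
3. I stood all four coloured pots (yellow, teal, lilac, pink) upright in the chest.
4. I broke the stay at the knob and lowered the lid by pushing it down slowly until it met the rim.

**Last checks**
- **Lid:** the top reads about 0.15 m high all over (0.145–0.153), which is flat on the rim. The scene camera's lid-edge point put the lid 1.9° open, within its error; it held after I let go.
- **Stay:** the knob is folded down beside the chest.
- **Drawers:** both handles sit at their home positions (x about 0.57 m).
- **Left alone:** the plant, cup and tape are where they started, and the two black look-alike pots were not touched.

**What went less well**
- My first press on the knob missed and slid past behind it; I lifted, shifted and pressed again.
- Two contacts with the fingers were firmer than I wanted: about 39 N on the wrist along the push (about 46 N in all) as the lilac drawer hit its stop, and about 37 N as the teal pot met the chest floor. Both came through the fingers, not the arm or the gripper's body.
- I could not look at the stapler and pots again once they were closed in. My last pictures before closing show the stapler flat in the drawer and the pots upright.

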